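# Load the blue-edged specimen plate into the viewing cradle

### The job

Draw the specimen plate with the blue top edge straight up out of its slot in the grey rack, lean it on the slanted metal rest with its grey sample facing outward, and let go of it. Then take hold of it again another way, lay it flat in the viewing cradle, sample up and fully down between the metal guides, and let go. Finally swing the orange clip over it until the clip is fully home in its catch, leaving the other plates in their slots and everything else on the table where it is.

Things in the scene. Friction and masses are not known exactly. Their poses are not given: they have to be found in the camera images.
- plate_blue: rigid white specimen plate, 6 mm thick (x), 60 wide (y), 90 tall (z), 80 g, upright in a rack slot; round grey sample 38 mm across on its +x face; its top 14 mm are blue. Origin: middle of its lower edge, mid-thickness; z runs up the plate to its top edge. This is the plate to load. In any of the three slots
- plate_mid (a point): the very centre of the blue-edged plate (45 mm up its z axis)
- plate_yellow: rigid white specimen plate, 6 mm thick (x), 60 wide (y), 90 tall (z), 80 g, upright in a rack slot; round grey sample 38 mm across on its +x face; its top 14 mm are yellow. Origin: middle of its lower edge, mid-thickness; z runs up the plate to its top edge. Stays in its slot
- plate_black: rigid white specimen plate, 6 mm thick (x), 60 wide (y), 90 tall (z), 80 g, upright in a rack slot; round grey sample 38 mm across on its +x face; its top 14 mm are black. Origin: middle of its lower edge, mid-thickness; z runs up the plate to its top edge. Stays in its slot
- rack: fixed grey plastic rack 170 (x) x 73 (y) x 50 mm high. Three slots 55 mm apart, at x = -55, 0, 55 mm. Plates stand on its floor, 10 mm above the table, side edges in grooves 8 mm wide reaching up to 50 mm above the table, so a plate's upper 50 mm is free. Sample faces look along the rack's +x. Origin: centre of underside
- rest: fixed slanted rest: base 120 x 70 x 8 mm; aluminium board 36 mm wide, 50 mm long, 60 degrees from level, its face looking along +x and up; at its lower end a ledge sticks out 12 mm square to the board, with a 4 mm lip. The plate stands on the ledge, back against the board, top leaning to -x; its upper 40 mm and 12 mm each side overhang. Origin: centre of underside
- rest_seat (a point): on the rest's ledge: where the plate's origin (middle of its lower edge) lies when it leans fully home, with the plate's z axis along (-0.5, 0, 0.87) and its x axis along (0.87, 0, 0.5) of the rest. 32 mm above the table
- cradle: fixed viewing cradle, grey base 160 x 130 x 6 mm. The plate lies lengthwise along x on a black pedestal 36 mm wide (y), top 32 mm above the table, overhanging 12 mm each long side. Aluminium guides 8 mm higher than the pedestal: end walls, and corner walls along the last 20 mm of the long sides; about 3.5 mm play all round. Origin: centre of underside, below the plate's place
- cradle_seat (a point): centre of the pedestal's top face, 32 mm above the table; the lying plate's underside is centred here. The plate's long sides are free for fingers within 32 mm of here along x
- clip (a joint): angle of the orange clip about its upright pivot (rad): 0 is home in its catch, lying across the plate along the cradle's +y; grows as it opens, clockwise from above (at 1.57 it points along the cradle's +x), at most 1.9. It stays where it is left. The catch is a steel bracket 51 mm high at x = 32, y = 50 mm of the cradle
- clip_knob (a point): centre of the top of the clip's upright round knob, 14 mm diameter and 28 mm tall, 70 mm from the pivot; 75 mm above the table. The clip bar is 12 mm wide and 104 mm long from the pivot, 6 mm thick, its top 47 mm above the table
- clip_pivot (a point): top of the clip's pivot, at x = 35, y = -52 mm of the cradle; the clip turns about the upright axis here
- solvent: amber bottle with red cap, 48 mm diameter, 110 mm tall; origin: centre of underside. Bystander
- jar: clear jar with white lid, 56 mm diameter, 55 mm tall; origin: centre of underside. Bystander
- loupe: black eyepiece loupe, 40 mm diameter, 40 mm tall; origin: centre of underside. Bystander
- dust_brush: hand brush 150 mm long lying on the table, along its x axis. Bystander
- mount_block: aluminium block 45 x 30 x 22 mm; origin: centre of underside. Bystander
There are look-alikes about, which are no part of the job. Leave any pink or turquoise look-alike of the cradle alone.

How it is judged:
On the way, in this order (a step that is already met when the one before it is completed fails the run):
1. the blue-edged plate is drawn up until its lower edge is clear above the rack's slots, still upright (height (world z) of plate_blue above 0.052 m and angle between plate_blue's own z axis and vertical below 0.35 rad and horizontal distance between plate_blue and rack below 0.13 m), for 0.05 s.
2. the plate leans on the slanted rest, sample outward, foot on the ledge, let go (distance between plate_blue and rest_seat below 0.022 m and angle between plate_blue's own x axis and vertical between 0.847 and 1.247 rad and linear speed of plate_blue below 0.03 m/s and contact force between the fingers and plate_blue below 0.1 N), for 0.2 s.
3. the plate lies flat in the cradle, sample up, fully down between the guides, let go, the clip still open (z of plate_blue in the frame of cradle between 0.032 and 0.038 m and angle between plate_blue's own x axis and vertical below 0.06 rad and angle between the z axis of plate_blue and the x axis of cradle, either way round below 0.15 rad and horizontal distance between plate_mid and cradle_seat below 0.008 m and contact force between the fingers and plate_blue below 0.1 N and value of joint clip above 0.6 rad), for 0.2 s.
At the end, for the whole second after the job is handed in: The blue-edged plate lies flat (within 0.06 rad) on the cradle's pedestal, sample up, its centre within 8 mm of the pedestal's centre and lengthwise within 0.15 rad, at rest; the clip is within 0.06 rad of home; the other two plates stand in their slots, within 12 mm of where they were (z of plate_blue in the frame of cradle between 0.032 and 0.038 m and angle between plate_blue's own x axis and vertical below 0.06 rad and angle between the z axis of plate_blue and the x axis of cradle, either way round below 0.15 rad and horizontal distance between plate_mid and cradle_seat below 0.008 m and contact force between the fingers and plate_blue below 0.1 N and value of joint clip below 0.06 rad and linear speed of plate_blue below 0.02 m/s and distance of each of plate_yellow, plate_black from where it was at the start of the episode below 0.012 m and angle between each of plate_yellow, plate_black's own z axis and vertical below 0.15 rad); the robot touches nothing.
It fails at once if another plate is pulled or knocked out of its place (20 mm) (distance of any of plate_yellow, plate_black from where it was at the start of the episode above 0.02 m).
It fails at once if a bystander is shoved more than 40 mm (distance of any of solvent, jar, loupe, dust_brush, mount_block from where it was at the start of the episode above 0.04 m).
It also fails if it takes over 62 s, if anything falls off the work surface, if the arm or the gripper's body presses on something with over 40 N, if the wrist force passes 120 N, or if a joint passes its speed limit or range.

### The arm

A 6-joint arm with a two-finger parallel gripper is mounted at the origin on the work surface. World frame = base frame: x ahead of the robot, y to its left, z up, the work surface at z = 0. Lengths are in m, angles in rad, forces in N, time in s.
With the tool pointing down it reaches from about 0.3 to 0.875 m from the base axis. Payload 6.4 kg.
Tool frame: the origin (TCP) lies at the very end of the fingers, on their centre line; the grasp point (between the pads) lies 19 mm behind it; z points along the fingers, x is the direction in which the jaws open and shut, and the axes are right-handed (so a half turn about z gives the same grasp; the last joint's range is limited). The gripper opens to 88 mm and grips with 3 to 60 N. Pads are 18 mm wide; open, the fingers measure 123 mm over their backs; the gripper's body (75 mm by 187 mm) begins 45 mm behind the grasp point.
Start: joints at [1.064, 0.181, 1.607, -0, 1.354, -0.206], TCP at [0.17, 0.549, 0.239] pointing down, gripper open.
Joint ranges: [-2.99, 2.99], [-0.89, 2.07], [0.3, 2.58], [-1.14, 4.28], [0, 2.63], [-3.12, 3.12]. Speed limits (rad/s): [2.57, 2.57, 3.01, 3.14, 3.14, 3.14].

### API

Orientations are given as [roll, pitch, yaw] about the fixed x, y, z axes, in that order (R = Rz(yaw) Ry(pitch) Rx(roll)).
In Python, from bench import * gives the robot as it stands.
- The arm moves only by the shell command python3 -m pendant 'ROWS' [OPENING] [FORCE]. ROWS is JSON, a list of rows, each an object with "travel": the shift along the tool's x, y, z in mm, a list of three; "dr": the turn, a rotation vector about the tool's x, y, z in degrees, a list of three. In form: [{"travel": [dx, dy, dz], "dr": [ax, ay, az]}, ...]. A call has 1 to 8 rows; each row shifts and turns the pose as measured when the row begins, along the tool's axes as they then stand; what a row does not reach is not made up. A row lasts 1/8 s, in which the tool goes at most 62.5 mm and 10.7 degrees, less where a joint would pass 70% of its speed; a pose out of reach is approached as far as the arm can. A call with a gripper value outside its range is refused whole. OPENING is the closure, from 0 (fully open) to 1 (shut), set as the call begins (- or left out, the last holds). The fingers move at their own pace and stop on an object; FORCE is the grip in N (left out, the last holds). Time passes only in rows, so rows that do not move let the fingers close. It gives the time, the measured TCP pose, the force and the opening at its end, in the units of the state.
- get_obs(): the state, without advancing time (a new reading comes with each control period).
- capture(name): name is "side" or "top"; returns (picture, depth): 384x512x3 uint8, blue, green, red; 384x512 float32, m along the optical axis (not along the pixel's ray), 0 where there is no reading.
- camera_model(name): a dict with "fov_y" (degrees; the focal length in pixels is half the picture's height over the tangent of half this angle, whatever the lens; pixels are square), "cx", "cy" (the principal point, pixels), "rvec" (rotation vector, rad) and "tvec" (3), from world to camera coordinates, as OpenCV has them. Camera axes: x right, y down, z forward; pixel columns grow to the right and rows downward; lengths in m; the calibration is good to about 2 mm. A picture is of the moment at which its call begins. camera_model takes no time and is no camera call.
- sign_off(): hands the job in, once; it reports no verdict.
The state is a dict: "time_s": time; "joints": joint angles; "joint_velocities": joint speeds; "joint_torque": joint torques, N m; "tool_pos": TCP position; "tcp_rot": TCP orientation; "wrist_force": force on the tool from outside, world axes, zero at the start; "moment": the same for the moment, N m; "opening": finger opening in m.
Only numpy, scipy, OpenCV 4.12 (cv2) and the standard library are available. Lean on these libraries where they do the work, as an engineer would, in place of code of your own. Each camera call takes 0.05 s, during which the arm holds its last target.

## Working session

There is one attempt and no reset: what is moved stays moved. The work goes in short steps, Python scripts to look and compute and a shell command to move; the robot and the scene stay as the last step left them, time stands still between calls to the robot, and variables do not carry over. Pictures are saved under pics/ and viewed, and the job is handed in when it is done.

```bash
ls; mkdir -p pics
python3 - <<'E'
from bench import *
import cv2,numpy as np
o=get_obs();print(o)
for n in("side","top"):
    p,d=capture(n);cv2.imwrite(f"pics/{n}0.png",p);np.save(f"pics/{n}0.npy",d);print(n,camera_model(n))
E
```

```text
pics
{'time_s': 0.0, 'joints': array([ 1.06369799e+00,  1.81516972e-01,  1.60802581e+00, -7.47790035e-06,
        1.35378121e+00, -2.06287530e-01]), 'joint_velocities': array([ 3.27337817e-04, -5.89596609e-04,  5.66629762e-04, -3.79508601e-05,
       -2.11269768e-04,  7.95417465e-04]), 'joint_torque': array([ 3.23075601e-04, -4.33872521e+01, -3.41843569e+01,  7.03403936e-02,
        3.83847021e-02, -1.61304024e-04]), 'tool_pos': array([0.17007937, 0.54870343, 0.23781506]), 'tcp_rot': array([-3.14124517e+00,  1.69612758e-03,  1.26998743e+00]), 'wrist_force': array([-0.84932399, -0.280704  ,  0.20524592]), 'moment': array([-0.01847887,  0.00522808,  0.01848629]), 'opening': 0.08833736135986105}
side {'fov_y': 44.85930060091737, 'cx': 245.95813878188457, 'cy': 185.34193497380076, 'rvec': array([ 2.27472934, -0.5419488 ,  0.25081583]), 'tvec': array([-0.38725129,  0.26459805,  1.24274629])}
top {'fov_y': 42.61536256518691, 'cx': 259.79555973681437, 'cy': 190.57668493324894, 'rvec': array([ 2.10889606, -2.14195647,  0.19232056]), 'tvec': array([0.10468293, 0.48088764, 1.60254366])}
```

View pics/side0.png

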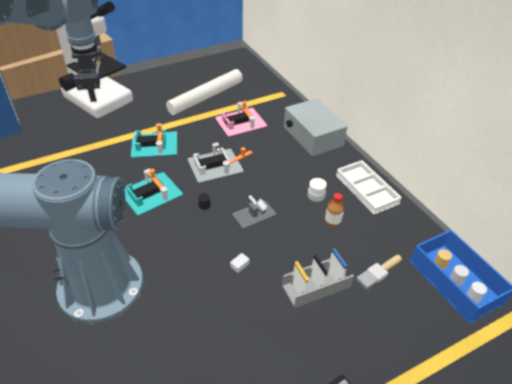

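View pics/top0.png

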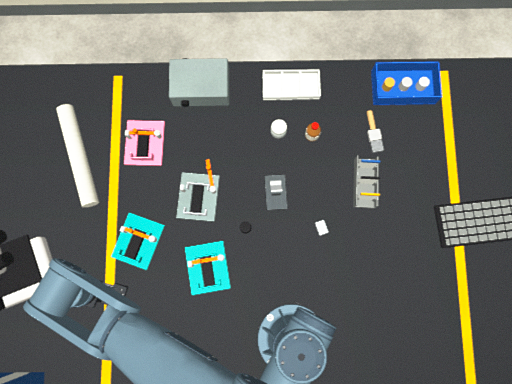

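The top view shows the rack at (367,182) with the blue plate at its far end, the rest at (276,192), and the grey cradle at (198,196) with its clip open. Next I'll measure them.

```bash
cat > h.py <<'E'
from bench import *
import cv2,numpy as np
def cam(n):
    m=camera_model(n);f=192/np.tan(np.radians(m['fov_y'])/2)
    R=cv2.Rodrigues(np.array(m['rvec']))[0];return f,m['cx'],m['cy'],R,np.array(m['tvec'])
def cloud(n,d):
    f,cx,cy,R,t=cam(n);v,u=np.mgrid[:d.shape[0],:d.shape[1]]
    P=np.stack([(u-cx)*d/f,(v-cy)*d/f,d],-1)
    W=(P-t)@R; W[d<=0]=np.nan; return W
def proj(n,p):
    f,cx,cy,R,t=cam(n);q=np.atleast_2d(p)@R.T+t
    return np.c_[q[:,0]/q[:,2]*f+cx,q[:,1]/q[:,2]*f+cy]
E
python3 - <<'E'
from h import *
for n in("side","top"):
    f,cx,cy,R,t=cam(n);print(n,f,-R.T@t)
    W=cloud(n,np.load(f"pics/{n}0.npy"))
    for (u,v) in ([(198,196),(276,192),(367,182),(367,160),(209,170),(320,227),(246,228),(279,128)] if n=="top" else [(340,258),(213,162),(255,208),(318,280)]): print((u,v),W[v,u].round(4))
p=cv2.imread("pics/top0.png")
def crop(a,x,y,w,h,s,name): cv2.imwrite(name,cv2.resize(a[y:y+h,x:x+w],None,fx=s,fy=s,interpolation=cv2.INTER_CUBIC))
crop(p,165,145,130,85,6,"pics/tc.png");crop(p,340,140,60,80,7,"pics/tr.png")
q=cv2.imread("pics/side0.png");crop(q,180,130,110,100,6,"pics/sc.png");crop(q,270,240,100,70,7,"pics/sr.png")
E
```

```text
side 465.1435521637271 [ 0.00333283 -0.81570246  1.04833793]
(340, 258) [ 0.5637 -0.2729  0.1031]
(213, 162) [0.4585 0.2896 0.0355]
(255, 208) [0.4799 0.0294 0.045 ]
(318, 280) [ 0.5072 -0.2703  0.0403]
top 492.25952834933577 [0.18458977 0.09715911 1.6633834 ]
(198, 196) [0.4703 0.306  0.0266]
(276, 192) [0.4756 0.0433 0.0502]
(367, 182) [ 0.5087 -0.2658  0.0303]
(367, 160) [ 0.567  -0.2533  0.1045]
(209, 170) [0.5542 0.2667 0.0505]
(320, 227) [ 0.3587 -0.1013  0.0294]
(246, 228) [0.3577 0.1446 0.0434]
(279, 128) [0.6973 0.0284 0.0502]
```

View pics/tc.png

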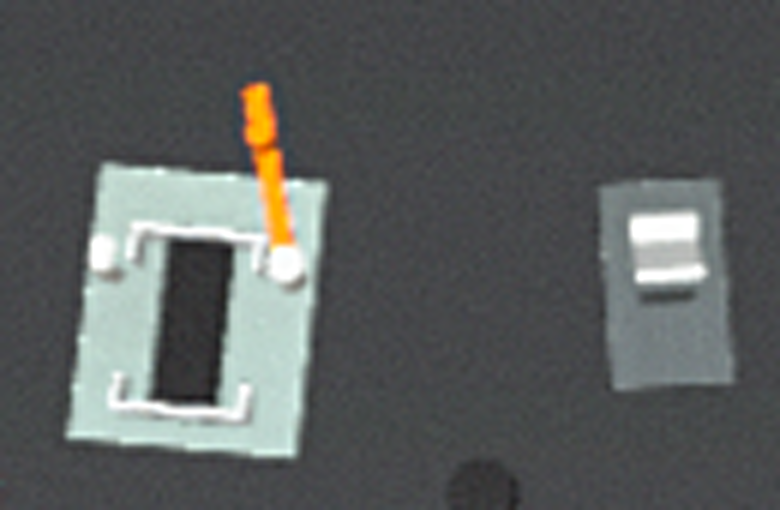

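View pics/tr.png

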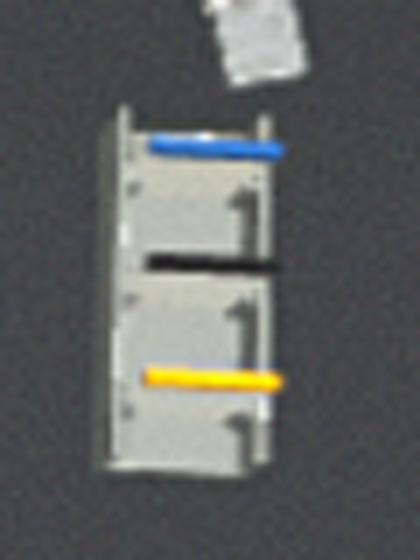

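View pics/sc.png

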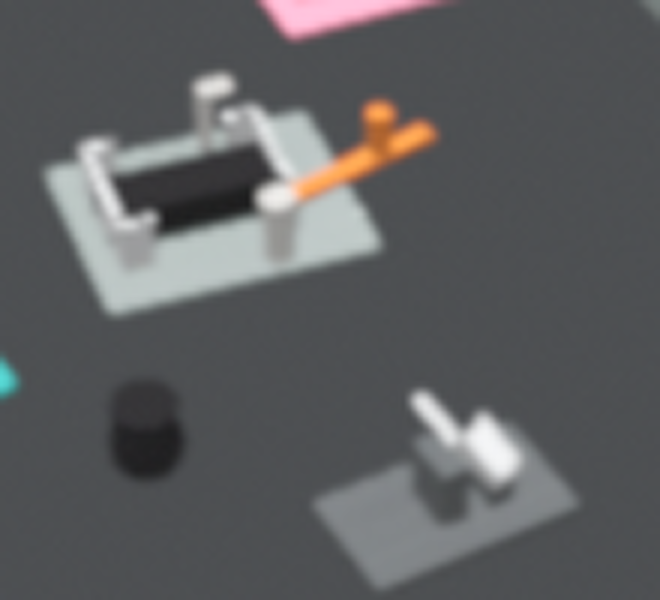

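View pics/sr.png

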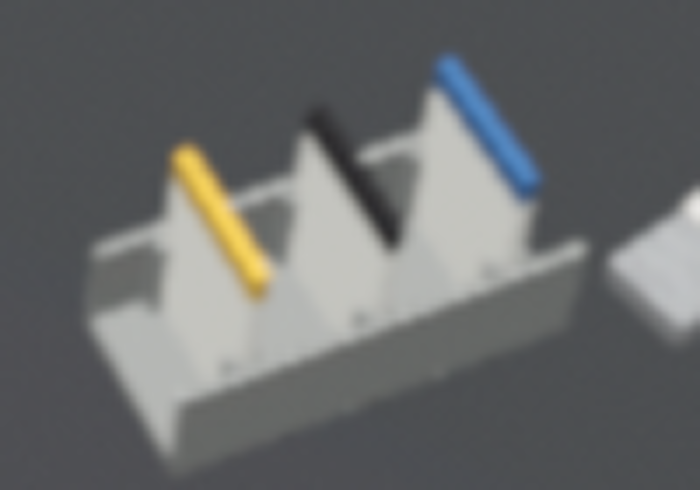

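Run:
```python
from h import *
np.set_printoptions(linewidth=200,suppress=True)
W=cloud("top",np.load("pics/top0.npy"));S=cloud("side",np.load("pics/side0.npy"))
def merge(W,S,x0,x1,y0,y1):
    A=W.reshape(-1,3);B=S.reshape(-1,3)
    f=lambda A:A[(A[:,0]>x0)&(A[:,0]<x1)&(A[:,1]>y0)&(A[:,1]<y1)]
    return f(A),f(B)
# biases on table
for n,C in(("top",W),("side",S)):
    A=C.reshape(-1,3);m=(A[:,0]>.38)&(A[:,0]<.42)&(A[:,1]>-.05)&(A[:,1]<.05);print(n,'table',np.median(A[m,2]))
for nm,b in {'rest':(.40,.56,-.02,.09)}.items():
    for C,l in((W,'top'),(S,'side')):
        A=C.reshape(-1,3);A=A[(A[:,0]>b[0])&(A[:,0]<b[1])&(A[:,1]>b[2])&(A[:,1]<b[3])&(A[:,2]>.012)]
        print(l,len(A))
        # profile
        for x in np.arange(.40,.56,.005):
            q=A[(A[:,0]>=x)&(A[:,0]<x+.005)]
            if len(q):print(round(x,3),len(q),'y',q[:,1].min().round(3),q[:,1].max().round(3),'z',np.percentile(q[:,2],[0,25,50,75,100]).round(3))
```

```text
top table 0.00015283840681575977
side table 0.00018042994073206873
top 245
0.42 1 y 0.064 0.064 z [0.013 0.013 0.013 0.013 0.013]
0.425 1 y 0.05 0.05 z [0.012 0.012 0.012 0.012 0.012]
0.43 11 y 0.009 0.07 z [0.012 0.012 0.014 0.014 0.017]
0.435 2 y 0.033 0.046 z [0.013 0.013 0.013 0.013 0.013]
0.44 6 y 0.016 0.07 z [0.012 0.014 0.015 0.015 0.016]
0.445 4 y 0.012 0.056 z [0.012 0.014 0.015 0.017 0.02 ]
0.45 3 y 0.036 0.073 z [0.013 0.014 0.014 0.016 0.018]
0.455 3 y 0.046 0.07 z [0.012 0.013 0.013 0.014 0.016]
0.46 9 y 0.012 0.076 z [0.013 0.013 0.014 0.016 0.017]
0.465 5 y 0.029 0.07 z [0.012 0.012 0.012 0.015 0.015]
0.47 26 y 0.015 0.066 z [0.012 0.022 0.03  0.044 0.075]
0.475 31 y 0.025 0.066 z [0.013 0.044 0.06  0.071 0.078]
0.48 16 y 0.025 0.06 z [0.013 0.066 0.07  0.072 0.076]
0.485 10 y 0.03 0.062 z [0.014 0.058 0.061 0.063 0.065]
0.49 11 y 0.03 0.063 z [0.045 0.051 0.053 0.054 0.059]
0.495 15 y 0.018 0.076 z [0.013 0.027 0.042 0.046 0.053]
0.5 13 y 0.029 0.076 z [0.012 0.028 0.033 0.036 0.042]
0.505 19 y 0.018 0.069 z [0.014 0.028 0.032 0.033 0.037]
0.51 27 y 0.024 0.069 z [0.
[... 730 characters left out ...]
12 0.019 0.026 0.036 0.046]
0.47 52 y 0.025 0.058 z [0.014 0.026 0.037 0.045 0.074]
0.475 34 y 0.023 0.055 z [0.014 0.043 0.046 0.071 0.076]
0.48 30 y 0.022 0.057 z [0.015 0.035 0.045 0.048 0.069]
0.485 14 y 0.022 0.046 z [0.018 0.032 0.044 0.046 0.061]
0.49 6 y 0.023 0.058 z [0.034 0.041 0.044 0.045 0.047]
0.495 10 y 0.022 0.061 z [0.014 0.017 0.03  0.039 0.044]
0.5 18 y 0.025 0.061 z [0.014 0.021 0.028 0.032 0.033]
0.505 23 y 0.023 0.062 z [0.013 0.028 0.032 0.035 0.045]
0.51 26 y 0.024 0.068 z [0.017 0.032 0.036 0.039 0.043]
0.515 2 y 0.018 0.026 z [0.012 0.018 0.024 0.03  0.036]
0.525 2 y 0.039 0.042 z [0.014 0.014 0.014 0.014 0.014]
0.53 2 y 0.033 0.058 z [0.012 0.012 0.012 0.012 0.012]
```

```bash
cat >> h.py <<'E'
def toplane(n,uv,z):
    f,cx,cy,R,t=cam(n);uv=np.asarray(uv,float).reshape(-1,2)
    r=np.c_[(uv[:,0]-cx)/f,(uv[:,1]-cy)/f,np.ones(len(uv))]@R; c=-R.T@t
    return (c+r*((z-c[2])/r[:,2])[:,None])
E
python3 - <<'E'
from h import *
np.set_printoptions(linewidth=200,suppress=True)
for n in("top","side"):
    p=cv2.imread(f"pics/{n}0.png").astype(int);W=cloud(n,np.load(f"pics/{n}0.npy"))
    b,g,r=p[...,0],p[...,1],p[...,2];mx=p.max(2)
    def box(x0,x1,y0,y1):return (W[...,0]>x0)&(W[...,0]<x1)&(W[...,1]>y0)&(W[...,1]<y1)
    # plates tops
    B=box(.40,.62,-.33,-.20)
    for nm,m in(('blue',(b>r+40)),('yellow',(r>b+60))):
        q=W[B&m&(W[...,2]>.06)];print(n,nm,len(q),np.percentile(q,[3,50,97],axis=0).round(4).tolist())
        uv=np.argwhere(B&m)[:,::-1]
        X=toplane(n,uv,.100);rc=cv2.minAreaRect((X[:,:2]*1000).astype(np.float32));print('  planez.1',rc)
    for nm,m,bx,z,zl in(('cradle',(mx>110),(.36,.58,.2,.40),.006,(-.005,.012)),('rest',(mx>80),(.40,.56,-.02,.10),.008,(.0,.03)) ):
        m=m&box(*bx)&(W[...,2]<zl[1])&(W[...,2]>zl[0]);m=cv2.morphologyEx(m.astype(np.uint8),cv2.MORPH_OPEN,np.ones((2,2)))
        k,l,st,ce=cv2.connectedComponentsWithStats(m);i=1+np.argmax(st[1:,4])
        c=cv2.convexHull(np.argwhere(l==i)[:,::-1].astype(np.float32))
        X=toplane(n,c,z);print(n,nm,st[i],cv2.minAreaRect((X[:,:2]*1000).astype(np.float32)))
    o=(r>180)&(g<160)&(b<90)&box(.45,.65,.22,.36);q=W[o]
    print(n,'clip',len(q),np.median(q,0), np.percentile(q,[2,98],axis=0).round(3).tolist(), 'knob',W[o&(W[...,2]>.06)].mean(0))
    xy=q[(q[:,2]<.055)][:,:2];print(cv2.fitLine((xy*1000).astype(np.float32),cv2.DIST_L2,0,.1,.1).ravel())
E
```

```text
top blue 51 [[0.5623, -0.2945, 0.0876], [0.5653, -0.2668, 0.0977], [0.5696, -0.2367, 0.1051]]
  planez.1 ((565.2628173828125, -263.92791748046875), (58.75497055053711, 9.399675369262695), 85.14633178710938)
top yellow 52 [[0.4523, -0.2839, 0.0864], [0.4556, -0.2591, 0.0963], [0.4599, -0.2287, 0.1052]]
  planez.1 ((456.9619140625, -257.81024169921875), (64.41903686523438, 9.82260799407959), 89.0941390991211)
top cradle [198 187  21  35 383] ((442.6384582519531, 268.4172058105469), (59.4585075378418, 117.0315170288086), 77.3113021850586)
top rest [265 175  24  36 563] ((481.22210693359375, 39.8050537109375), (120.01411437988281, 72.63956451416016), 3.0154080390930176)
top clip 33 [0.56191906 0.27011279 0.04589853] [[0.543, 0.26, -0.007], [0.605, 0.285, 0.078]] knob [0.55572972 0.26947914 0.07139163]
[  0.9814276    0.19183281 572.79736    270.43256   ]
side blue 76 [[0.5591, -0.2969, 0.0918], [0.5632, -0.2689, 0.0992], [0.5683, -0.2384, 0.1032]]
  planez.1 ((562.7950439453125, -268.8946533203125), (62.713890075683594, 9.855117797851562), 85.90930938720703)
side yellow 76 [[0.45, -0.289, 0.0921], [0.4538, -0.2628, 0.0998], [0.4587, -0.232, 0.1031]]
  planez.1 ((455.245849609375, -262.60089111328125), (64.37098693847656, 12.30988883972168), 86.23796844482422)
side cradle [188 158  57  26 567] ((473.1926574707031, 302.1037292480469), (138.1161346435547, 165.67889404296875), 84.2170639038086)
side rest [232 198  49  32 660] ((487.4889831542969, 37.43657684326172), (136.71383666992188, 103.12080383300781), 0.9549896717071533)
side clip 54 [0.56236854 0.26698487 0.04604002] [[0.538, 0.256, -0.002], [0.618, 0.357, 0.075]] knob [0.5571762  0.26471099 0.07366197]
[  0.53165954   0.84695816 572.1207     284.8068    ]
```

```bash
cat > fit.py <<'E'
from h import *
from scipy.optimize import minimize
def maskfit(n,p,W,bx,thr,L,Wd,z,x0):
    # fit rectangle of known size at height z: maximise contrast inside/outside with supersampled soft edge
    g=cv2.GaussianBlur(p,(3,3),0).max(2).astype(np.float32)
    def samp(xy):
        uv=proj(n,np.c_[xy,np.full(len(xy),z)]).astype(np.float32)
        return cv2.remap(g,uv[:,0].reshape(1,-1),uv[:,1].reshape(1,-1),cv2.INTER_LINEAR).ravel()
    t=np.linspace(-.9,.9,60)
    def pts(a,d):
        x,y,th=a;hx,hy=L/2+d,Wd/2+d
        q=np.r_[np.c_[t*L/2,0*t+hy],np.c_[t*L/2,0*t-hy],np.c_[0*t+hx,t*Wd/2],np.c_[0*t-hx,t*Wd/2]]
        c,s=np.cos(th),np.sin(th);return q@np.array([[c,s],[-s,c]])+[x,y]
    def cost(a): 
        return -np.mean(np.clip(samp(pts(a,-.003)),0,thr)-np.clip(samp(pts(a,.003)),0,thr))
    best=None
    for dx in(-.006,0,.006):
      for dy in(-.006,0,.006):
        r=minimize(cost,np.array(x0)+[dx,dy,0],method='Nelder-Mead',options=dict(initial_simplex=np.array(x0)+np.array([[dx,dy,0],[dx+.004,dy,0],[dx,dy+.004,0],[dx,dy,.05]])))
        if best is None or r.fun<best.fun:best=r
    return best.x,best.fun
E
python3 - <<'E'
from fit import *
for n in("top","side"):
    p=cv2.imread(f"pics/{n}0.png");W=None
    for nm,L,w,z,thr,x0 in(('cradle',.160,.130,.006,150,(.473,.304,-.07)),('rest',.120,.070,.008,110,(.481,.039,.05))):
        print(n,nm,*maskfit(n,p,W,None,thr,L,w,z,x0))
E
```

```text
top cradle [ 0.4730763   0.31062459 -0.10873434] -49.9459342956543Traceback (most recent call last):
  File "<stdin>", line 5, in <module>
  File "fit.py", line 19, in maskfit
    r=minimize(cost,np.array(x0)+[dx,dy,0],method='Nelder-Mead',options=dict(initial_simplex=np.array(x0)+np.array([[dx,dy,0],[dx+.004,dy,0],[dx,dy+.004,0],[dx,dy,.05]])))
    res = _minimize_neldermead(fun, x0, args, callback, bounds=bounds,
                               **options)
    fxcc = func(xcc)
    fx = function(np.copy(x), *(wrapper_args + args))
  File "fit.py", line 15, in cost
    return -np.mean(np.clip(samp(pts(a,-.003)),0,thr)-np.clip(samp(pts(a,.003)),0,thr))
                            ~~~~^^^^^^^^^^^^^^
  File "fit.py", line 7, in samp
    uv=proj(n,np.c_[xy,np.full(len(xy),z)]).astype(np.float32)
       ~~~~^^^^^^^^^^^^^^^^^^^^^^^^^^^^^^^^
  File "h.py", line 11, in proj
    f,cx,cy,R,t=cam(n);q=np.atleast_2d(p)@R.T+t
                ~~~^^^
  File "h.py", line 4, in cam
    m=camera_model(n);f=192/np.tan(np.radians(m['fov_y'])/2)
ValueError: time passes only in moves, steps and waits
```

Camera-model calls are rate-limited, so I'll cache the models.

```bash
python3 - <<'E'
from bench import *
import pickle;pickle.dump({n:camera_model(n) for n in("top","side")},open("cams.pkl","wb"))
E
sed -i 's/m=camera_model(n);/m=CAMS[n];/; s/^import cv2.*/import cv2,pickle,numpy as np\nCAMS=pickle.load(open("cams.pkl","rb"))/' h.py
python3 - <<'E'
from fit import *
for n in("top","side"):
    p=cv2.imread(f"pics/{n}0.png");W=None
    for nm,L,w,z,thr,x0 in(('cradle',.160,.130,.006,150,(.473,.304,-.08)),('rest',.120,.070,.008,110,(.481,.039,.05))):
        print(n,nm,*maskfit(n,p,W,None,thr,L,w,z,x0))
        # overlay
        a,_=maskfit(n,p,W,None,thr,L,w,z,x0)
        c,s=np.cos(a[2]),np.sin(a[2]);q=np.array([[1,1],[1,-1],[-1,-1],[-1,1]])*[L/2,w/2]@np.array([[c,s],[-s,c]])+a[:2]
        uv=proj(n,np.c_[q,np.full(4,z)]);uv=(uv+.5)*5-.5
        big=cv2.resize(p,None,fx=5,fy=5,interpolation=cv2.INTER_CUBIC) if nm=='cradle' else big
        cv2.polylines(big,[uv.astype(int)],True,(0,0,255),1)
    x,y=(165,150) if n=='top' else (180,130)
    cv2.imwrite(f"pics/fit_{n}.png",big[y*5:y*5+500,x*5:x*5+650])
E
```

```text
top cradle [ 0.47308026  0.31062368 -0.10876078] -49.939456939697266
top rest [0.48434795 0.04358629 0.04137954] -29.562780380249023
side cradle [ 0.46848099  0.30488248 -0.10655422] -24.947582244873047
side rest [0.48353082 0.04012563 0.0277974 ] -13.919413566589355
```

View pics/fit_top.png

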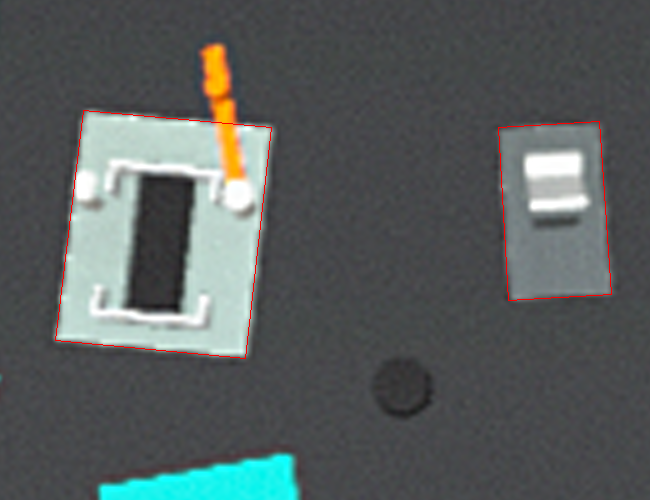

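View pics/fit_side.png

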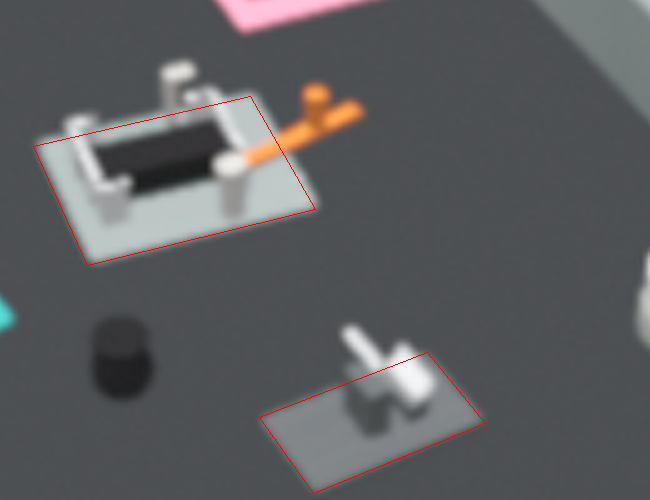

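```bash
cat > plan.py <<'E'
from h import *
from scipy.spatial.transform import Rotation as Ro
np.set_printoptions(suppress=True,linewidth=180)
def pose(o=None):
    o=o or get_obs();return np.array(o['tool_pos']),Ro.from_euler('xyz',o['tcp_rot'])
def plan(p1,R1,n,p0=None,R0=None):
    """equal world-line steps to target (mm/deg rows)"""
    if p0 is None:p0,R0=pose()
    rv=(R0.inv()*R1).as_rotvec();p1=np.array(p1)
    for i in range(n):
        Ri=R0*Ro.from_rotvec(rv*i/n)
        print(i,'travel',(Ri.inv().apply((p1-p0)/n)*1000).round(1).tolist(),'dr',np.degrees(rv/n).round(2).tolist())
def tool(xdir,zdir):
    z=np.array(zdir,float);z/=np.linalg.norm(z);x=np.array(xdir,float);x-=z*(x@z);x/=np.linalg.norm(x)
    return Ro.from_matrix(np.c_[x,np.cross(z,x),z])
E
python3 - <<'E'
from plan import *
y=-.065
plan([.566,-.267,.20],tool([np.cos(y),np.sin(y),0],[0,0,-1]),16)
E
```

```text
0 travel [-41.4, 38.7, 2.4] dr [0.0, 0.01, 4.78]
1 travel [-38.0, 42.0, 2.4] dr [0.0, 0.01, 4.78]
2 travel [-34.4, 45.1, 2.4] dr [0.0, 0.01, 4.78]
3 travel [-30.5, 47.8, 2.4] dr [0.0, 0.01, 4.78]
4 travel [-26.4, 50.2, 2.4] dr [0.0, 0.01, 4.78]
5 travel [-22.1, 52.2, 2.4] dr [0.0, 0.01, 4.78]
6 travel [-17.7, 53.8, 2.4] dr [0.0, 0.01, 4.78]
7 travel [-13.1, 55.1, 2.4] dr [0.0, 0.01, 4.78]
8 travel [-8.5, 56.0, 2.4] dr [0.0, 0.01, 4.78]
9 travel [-3.8, 56.5, 2.4] dr [0.0, 0.01, 4.78]
10 travel [0.9, 56.7, 2.4] dr [0.0, 0.01, 4.78]
11 travel [5.6, 56.4, 2.4] dr [0.0, 0.01, 4.78]
12 travel [10.3, 55.7, 2.4] dr [0.0, 0.01, 4.78]
13 travel [14.9, 54.7, 2.4] dr [0.0, 0.01, 4.78]
14 travel [19.4, 53.2, 2.4] dr [0.0, 0.01, 4.78]
15 travel [23.8, 51.4, 2.4] dr [0.0, 0.01, 4.78]
```

```bash
python3 -m pendant '[{"travel":[-41,39,2],"dr":[0,0,5]},{"travel":[-38,42,2],"dr":[0,0,5]},{"travel":[-34,45,2],"dr":[0,0,5]},{"travel":[-30,48,2],"dr":[0,0,5]},{"travel":[-26,50,2],"dr":[0,0,5]},{"travel":[-22,52,2],"dr":[0,0,5]},{"travel":[-17,54,2],"dr":[0,0,5]},{"travel":[-13,55,2],"dr":[0,0,5]}]' 0.62
python3 - <<'E'
from plan import *
y=-.065
plan([.566,-.267,.20],tool([np.cos(y),np.sin(y),0],[0,0,-1]),8)
E
```

```text
time_s: 1.1
tool_pos: [0.3634, 0.1292, 0.2198]
tcp_rot: [3.139, 0.002, 0.558]
wrist_force: [1.6, 0.8, -0.3]
opening: 0.0336
0 travel [-4.7, 55.4, 2.6] dr [0.02, 0.01, 4.46]
1 travel [-0.4, 55.6, 2.6] dr [0.02, 0.01, 4.46]
2 travel [3.9, 55.5, 2.6] dr [0.02, 0.01, 4.46]
3 travel [8.2, 55.0, 2.6] dr [0.02, 0.01, 4.46]
4 travel [12.5, 54.2, 2.5] dr [0.02, 0.01, 4.46]
5 travel [16.6, 53.1, 2.5] dr [0.02, 0.01, 4.46]
6 travel [20.7, 51.6, 2.5] dr [0.02, 0.01, 4.46]
7 travel [24.7, 49.9, 2.5] dr [0.02, 0.01, 4.46]
```

```bash
python3 -m pendant '[{"travel":[-5,55,2.5],"dr":[0,0,4.5]},{"travel":[0,56,2.5],"dr":[0,0,4.5]},{"travel":[4,56,2.5],"dr":[0,0,4.5]},{"travel":[8,55,2.5],"dr":[0,0,4.5]},{"travel":[12,54,2.5],"dr":[0,0,4.5]},{"travel":[17,53,2.5],"dr":[0,0,4.5]},{"travel":[21,52,2.5],"dr":[0,0,4.5]},{"travel":[25,50,2.5],"dr":[0,0,4.5]}]'
python3 - <<'E'
from plan import *
y=-.065
plan([.566,-.267,.14],tool([np.cos(y),np.sin(y),0],[0,0,-1]),2)
E
```

```text
time_s: 2.1
tool_pos: [0.5642, -0.2849, 0.1982]
tcp_rot: [3.141, 0.001, -0.095]
wrist_force: [0.6, -0.6, 0.4]
opening: 0.0339
0 travel [0.1, -9.0, 29.1] dr [0.01, 0.02, -0.87]
1 travel [0.2, -9.0, 29.1] dr [0.01, 0.02, -0.87]
```

```bash
python3 -m pendant '[{"travel":[0,-9,32],"dr":[0,0,-0.9]},{"travel":[0,-9,33],"dr":[0,0,-0.9]},{"travel":[0,0,14],"dr":[0,0,0]},{"travel":[0,0,0],"dr":[0,0,0]}]'
python3 - <<'E'
from plan import *
print(pose()[0],pose()[1].as_euler('xyz'))
for n in("top","side"):
    p,d=capture(n);cv2.imwrite(f"pics/{n}1.png",p);np.save(f"pics/{n}1.npy",d)
    c=np.array(proj(n,[.565,-.267,.1])[0]).astype(int);x,y=c-[50,40]
    cv2.imwrite(f"pics/a_{n}1.png",cv2.resize(p[y:y+80,x:x+100],None,fx=7,fy=7,interpolation=cv2.INTER_CUBIC))
    print(n,x,y,proj(n,[pose()[0]]))
E
```

```text
time_s: 2.6
tool_pos: [0.5661, -0.2719, 0.1153]
tcp_rot: [3.141, 0.002, -0.07]
wrist_force: [0.0, -0.6, 0.5]
opening: 0.0335
[ 0.56614077 -0.27188181  0.11532885] [ 3.14114439  0.00165745 -0.06956869]
top 320 120 [[373.60462969 159.17759739]]
side 288 216 [[341.83053772 253.98237571]]
```

View pics/a_side1.png

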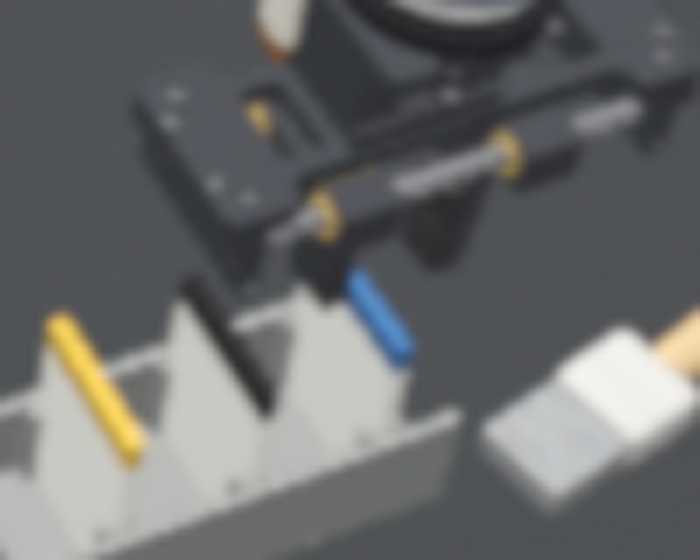

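View pics/a_top1.png

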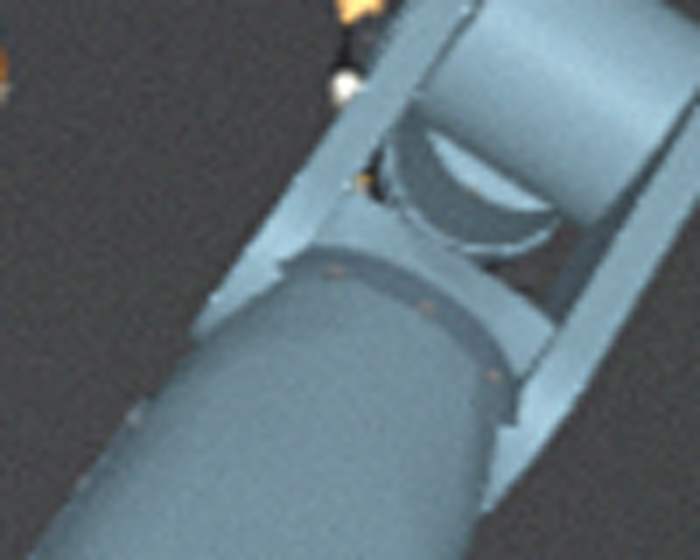

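Run:
```python
from plan import *
for n in("top","side"):
    p=cv2.imread(f"pics/{n}0.png").astype(int);W=cloud(n,np.load(f"pics/{n}0.npy"))
    b,r=p[...,0],p[...,2]
    m=(b>r+40)&(W[...,0]>.54)&(W[...,0]<.6)&(W[...,1]>-.33)&(W[...,1]<-.2)&(W[...,2]>.06)
    q=W[m];a=-.068;s=(q[:,:2]-[.565,-.267])@[np.cos(a),np.sin(a)];t=(q[:,:2]-[.565,-.267])@[-np.sin(a),np.cos(a)]
    for lo,hi in((.08,.09),(.09,.095),(.095,.1),(.1,.11)):
        k=(q[:,2]>lo)&(q[:,2]<=hi);print(n,lo,k.sum(),(s[k].mean()*1000).round(1),(t[k].mean()*1000).round(1))
    print(np.percentile(t,[1,99])*1000, np.polyfit(t,s,1))
```

```text
top 0.08 4 -0.4 -3.8
top 0.09 12 0.3 -1.0
top 0.095 19 1.2 0.7
top 0.1 16 0.4 1.0
[-27.5297037   32.08461713] [-0.022924    0.00059547]
side 0.08 1 -1.0 -15.0
side 0.09 8 -2.6 4.7
side 0.095 38 -1.2 -0.3
side 0.1 29 -1.3 -3.8
[-30.61672405  29.1910423 ] [ 0.00639847 -0.00137963]
```

```bash
python3 -m pendant '[{"travel":[-1,-5,10],"dr":[0,0,0]},{"travel":[0,0,20],"dr":[0,0,0]},{"travel":[0,0,18],"dr":[0,0,0]},{"travel":[0,0,0],"dr":[0,0,0]}]' && python3 -m pendant '[{"travel":[0,0,0],"dr":[0,0,0]},{"travel":[0,0,0],"dr":[0,0,0]},{"travel":[0,0,0],"dr":[0,0,0]},{"travel":[0,0,0],"dr":[0,0,0]}]' 1 20
```

```text
time_s: 3.2
tool_pos: [0.5675, -0.2679, 0.0682]
tcp_rot: [3.138, -0.004, -0.069]
wrist_force: [1.2, 0.4, -0.3]
opening: 0.0335
time_s: 3.7
tool_pos: [0.568, -0.2684, 0.069]
tcp_rot: [3.137, -0.005, -0.07]
wrist_force: [-0.5, -0.4, -0.7]
opening: 0.0058
```

```bash
python3 -m pendant '[{"travel":[0,0,-8],"dr":[0,0,0]},{"travel":[0,0,-15],"dr":[0,0,0]},{"travel":[0,0,-20],"dr":[0,0,0]},{"travel":[0,0,-25],"dr":[0,0,0]},{"travel":[0,0,-25],"dr":[0,0,0]},{"travel":[0,0,-15],"dr":[0,0,0]},{"travel":[0,0,0],"dr":[0,0,0]}]'
python3 - <<'E'
from plan import *
print(pose()[0],pose()[1].as_euler('xyz'))
for n in("side",):
    p,d=capture(n);cv2.imwrite(f"pics/{n}2.png",p);np.save(f"pics/{n}2.npy",d)
    c=np.array(proj(n,[.565,-.267,.1])[0]).astype(int);x,y=c-[50,50]
    cv2.imwrite(f"pics/a_{n}2.png",cv2.resize(p[y:y+80,x:x+100],None,fx=7,fy=7,interpolation=cv2.INTER_CUBIC))
E
```

```text
time_s: 4.58
tool_pos: [0.5687, -0.2686, 0.1881]
tcp_rot: [3.133, -0.011, -0.069]
wrist_force: [0.2, -0.2, -0.9]
opening: 0.0057
[ 0.56874535 -0.26860941  0.18810102] [ 3.13348352 -0.0105566  -0.06936901]
```

View pics/a_side2.png

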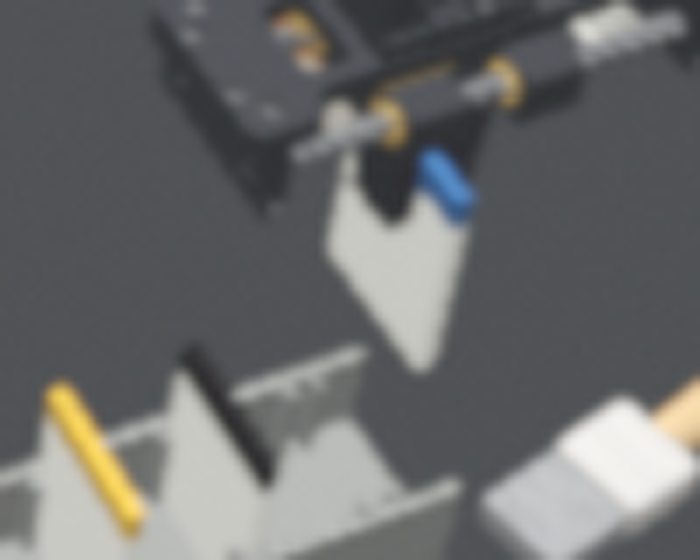

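Run:
```python
from plan import *
for n,c,th in(("top",(.4843,.0436),.041),("side",(.4835,.0401),.028)):
    W=cloud(n,np.load(f"pics/{n}0.npy"));q=W.reshape(-1,3)
    th=.035;C,S=np.cos(th),np.sin(th)
    l=np.c_[(q[:,:2]-c)@np.array([[C,-S],[S,C]]),q[:,2]]
    k=(abs(l[:,0])<.05)&(abs(l[:,1])<.03)&(l[:,2]>.024);l=l[k]*1000
    n_=l[:,0]*.866+l[:,2]*.5; t_=-l[:,0]*.5+l[:,2]*.866
    print(n,'y range',np.percentile(l[:,1],[2,50,98]).round(1))
    for lo in range(0,90,6):
        j=(t_>=lo)&(t_<lo+6)
        if j.sum():print(lo,j.sum(),np.percentile(n_[j],[10,30,50,70,90]).round(1))
    j=np.argsort(n_);
    j=n_>np.percentile(n_,85);print('outer',np.c_[n_,t_,l[:,0],l[:,2]][j].round(1)[:14].tolist())
```

```text
top y range [-16.1   0.7  17.9]
6 9 [34.7 36.1 36.7 39.3 46.7]
12 29 [33.4 35.2 40.7 42.7 48.9]
18 20 [33.1 35.8 41.7 46.2 47.8]
24 14 [ 3.  28.8 32.6 34.3 48.7]
30 9 [ 5.3  9.5 31.1 32.9 33.8]
36 12 [11.  15.3 32.6 33.4 34.6]
42 22 [12.7 14.5 16.7 28.3 33.7]
48 6 [31.7 32.3 33.  33.4 33.7]
54 5 [27.4 32.2 32.2 33.5 34.5]
60 19 [28.4 30.3 31.2 33.1 34.2]
66 9 [28.6 29.3 31.8 32.8 34.5]
outer [[49.3, 14.6, 35.4, 37.3], [48.2, 11.8, 35.8, 34.3], [49.5, 16.4, 34.7, 38.9], [49.0, 15.4, 34.8, 37.8], [48.5, 14.5, 34.8, 36.8], [49.7, 18.4, 33.8, 40.8], [46.4, 9.0, 35.7, 31.0], [47.8, 13.8, 34.5, 35.8], [48.9, 17.6, 33.5, 39.7], [47.4, 18.4, 31.8, 39.6], [49.4, 25.1, 30.3, 46.4], [46.5, 16.9, 31.8, 37.9], [49.1, 25.1, 30.0, 46.3], [48.3, 23.3, 30.2, 44.4]]
side y range [-17.3  -3.3  20.1]
6 4 [33.7 35.8 36.4 37.1 40. ]
12 32 [31.9 34.6 37.2 39.4 42.6]
18 23 [29.4 37.7 42.6 44.3 46. ]
24 20 [ 1.8  5.8 14.1 21.3 31.5]
30 17 [ 3.5  5.6  8.7 19.7 30.2]
36 42 [ 8.  12.3 17.9 21.3 24.4]
42 18 [11.1 13.1 15.1 16.6 24. ]
48 4 [18.3 26.3 28.7 30.1 31.5]
54 2 [29.8 30.3 30.8 31.2 31.7]
60 14 [26.3 27.6 29.3 30.  31.6]
66 10 [27.2 28.1 28.7 31.1 31.5]
outer [[44.4, 12.3, 32.3, 32.8], [42.6, 17.5, 28.2, 36.5], [45.3, 25.8, 26.4, 45.0], [40.8, 21.2, 24.8, 38.8], [43.1, 18.6, 28.1, 37.7], [45.6, 21.7, 28.6, 41.6], [41.1, 16.6, 27.3, 34.9], [43.6, 19.5, 28.0, 38.7], [46.1, 23.3, 28.3, 43.3], [39.1, 13.4, 27.1, 31.1], [41.4, 11.6, 30.1, 30.8], [44.1, 22.0, 27.2, 41.1], [46.5, 20.8, 29.8, 41.3], [39.6, 14.3, 27.1, 32.2]]
```

```bash
cat > rest.py <<'E'
from plan import *
th=.035;C,S=np.cos(th),np.sin(th)
ez=np.array([-.5*C,-.5*S,.866]);ex=np.array([.866*C,.866*S,.5])
SEAT=np.array([.506,.0428,.032])
E
python3 - <<'E'
from rest import *
T=tool(ex,-ez);o=SEAT+.003*ex+.003*ez+.059*ez
print(o,o+.08*ez)
plan(o+.08*ez,T,8)
E
```

```text
[0.47761539 0.04180613 0.087192  ] [0.43763989 0.04040642 0.156472  ]
0 travel [-19.0, -37.4, 3.4] dr [0.25, 3.68, -0.72]
1 travel [-18.7, -37.6, 2.3] dr [0.25, 3.68, -0.72]
2 travel [-18.4, -37.8, 1.3] dr [0.25, 3.68, -0.72]
3 travel [-18.0, -38.1, 0.3] dr [0.25, 3.68, -0.72]
4 travel [-17.5, -38.3, -0.7] dr [0.25, 3.68, -0.72]
5 travel [-16.9, -38.5, -1.6] dr [0.25, 3.68, -0.72]
6 travel [-16.3, -38.7, -2.5] dr [0.25, 3.68, -0.72]
7 travel [-15.6, -38.9, -3.4] dr [0.25, 3.68, -0.72]
```

```bash
python3 -m pendant '[{"travel":[-19,-37,0],"dr":[0.3,3.7,-0.7]},{"travel":[-19,-38,2],"dr":[0.3,3.7,-0.7]},{"travel":[-18,-38,1],"dr":[0.3,3.7,-0.7]},{"travel":[-18,-38,0],"dr":[0.2,3.7,-0.7]},{"travel":[-18,-38,-1],"dr":[0.2,3.7,-0.7]},{"travel":[-17,-38,-2],"dr":[0.2,3.7,-0.7]},{"travel":[-16,-39,-2],"dr":[0.2,3.7,-0.7]},{"travel":[-16,-39,-3],"dr":[0.2,3.7,-0.7]}]'
python3 - <<'E'
from rest import *
T=tool(ex,-ez);o=SEAT+.003*ex+.003*ez+.059*ez
plan(o+.04*ez,T,2)
E
```

```text
time_s: 5.62
tool_pos: [0.4292, 0.0484, 0.1505]
tcp_rot: [-3.134, -0.529, 0.025]
wrist_force: [0.0, 0.2, 0.2]
opening: 0.0054
0 travel [5.0, 4.1, 19.4] dr [-0.06, -0.15, -0.25]
1 travel [5.0, 4.1, 19.4] dr [-0.06, -0.15, -0.25]
```

```bash
python3 -m pendant '[{"travel":[10,6,10],"dr":[0,-0.3,-0.4]},{"travel":[0,2,18],"dr":[0,0,0]},{"travel":[0,0,0],"dr":[0,0,0]}]'
python3 - <<'E'
from rest import *
T=tool(ex,-ez);o=SEAT+.003*ex+.003*ez+.059*ez
plan(o,T,1)
for n in("side","top"):
    p,d=capture(n);cv2.imwrite(f"pics/{n}3.png",p);np.save(f"pics/{n}3.npy",d)
    c=np.array(proj(n,SEAT)[0]).astype(int);x,y=c-[50,50]
    cv2.imwrite(f"pics/a_{n}3.png",cv2.resize(p[y:y+80,x:x+100],None,fx=7,fy=7,interpolation=cv2.INTER_CUBIC))
E
```

```text
time_s: 6.0
tool_pos: [0.4462, 0.0457, 0.1263]
tcp_rot: [-3.136, -0.517, 0.038]
wrist_force: [0.7, -0.4, -1.4]
opening: 0.006
0 travel [7.8, 5.4, 49.4] dr [-0.41, 0.36, 0.15]
```

View pics/a_side3.png

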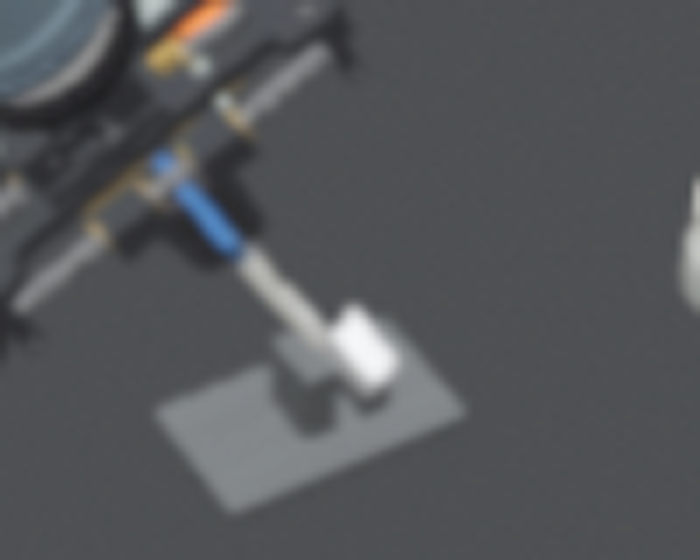

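View pics/a_top3.png

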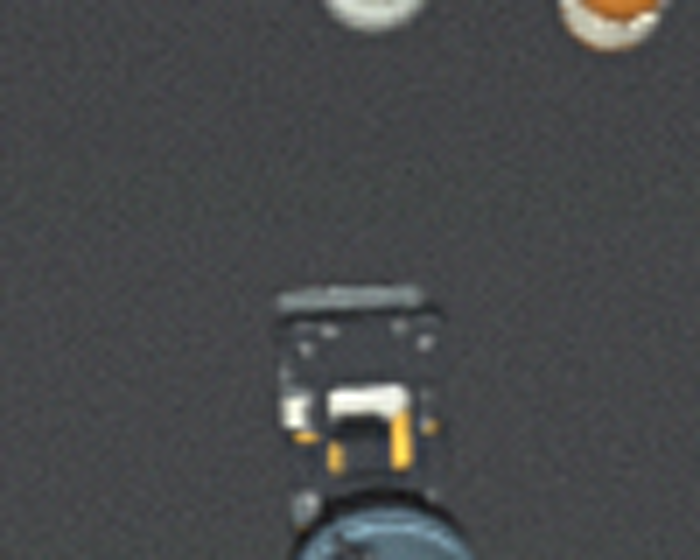

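Run:
```python
from rest import *
ey=np.array([-S,C,0])
def quad(a,b,n0=0):pass
def draw(big,n,P,col,s):
    uv=(proj(n,P)+.5)*s-.5;cv2.polylines(big,[uv.round().astype(int)],True,col,1,cv2.LINE_AA)
for n in("side","top"):
  out=[]
  for k in(0,3):
    p=cv2.imread(f"pics/{n}{k}.png");s=8;big=cv2.resize(p,None,fx=s,fy=s,interpolation=cv2.INTER_CUBIC)
    f=lambda u,v,w:SEAT+(u-.003)*ex+v*ey+w*ez
    if k==0:
        draw(big,n,np.array([f(0,-.018,0),f(0,.018,0),f(0,.018,.05),f(0,-.018,.05)]),(0,0,255),s)
        draw(big,n,np.array([f(0,-.018,0),f(0,.018,0),f(.012,.018,0),f(.012,-.018,0)]),(0,255,0),s)
        draw(big,n,np.array([f(.012,-.018,0),f(.012,.018,0),f(.012,.018,.004),f(.012,-.018,.004)]),(255,0,255),s)
    else:
        t,R=pose();X=R.as_matrix();o=t+.059*X[:,2]
        for u in(-.003,.003):draw(big,n,np.array([o+u*X[:,0]+v*X[:,1]-w*X[:,2] for v,w in((-.03,0),(.03,0),(.03,.09),(-.03,.09))]),(0,0,255) if u<0 else (0,255,0),s)
    x,y=np.array(proj(n,SEAT)[0]).astype(int)-[28,32]
    out.append(big[y*s:y*s+440,x*s:x*s+400])
  cv2.imwrite(f"pics/ov_{n}.png",np.hstack(out))
```

```text
(no output)
```

View pics/ov_side.png

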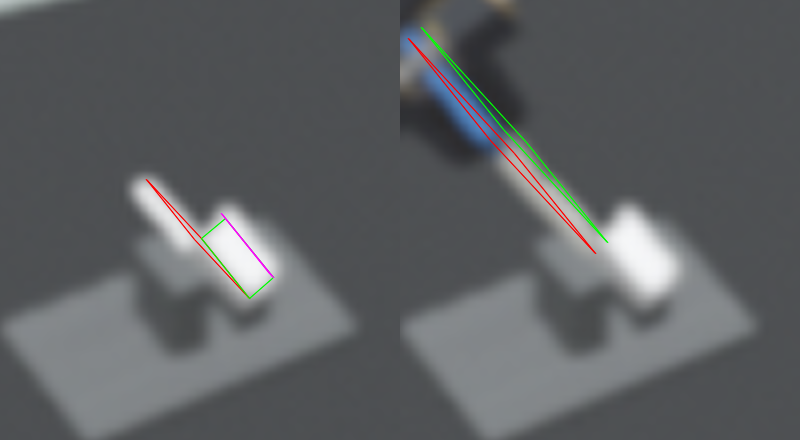

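View pics/ov_top.png

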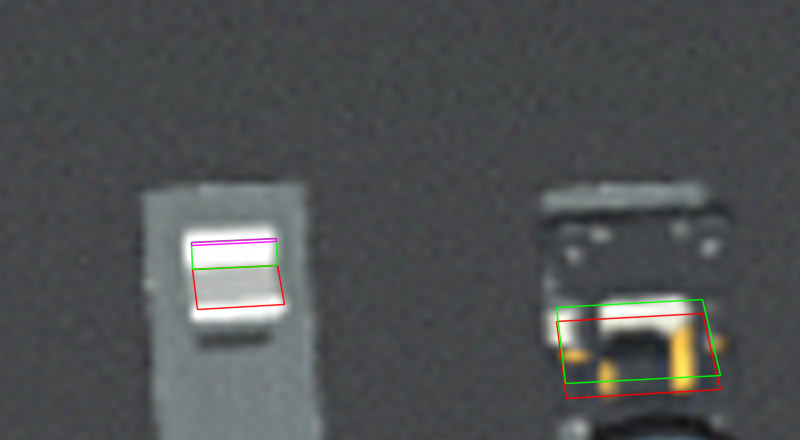

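```bash
python3 -m pendant '[{"travel":[8,4,12],"dr":[-0.4,0.4,0.1]},{"travel":[2,0,14],"dr":[0,0,0]},{"travel":[0,0,10],"dr":[0,0,0]},{"travel":[0,0,0],"dr":[0,0,0]}]'
cat > chk.py <<'E'
from rest import *
import sys
k=sys.argv[1]
ey=np.array([-S,C,0])
o=SEAT+.0055*ex+.003*ez+.059*ez
plan(o,tool(ex,-ez),1)
out=[]
for n in("side",):
    p,d=capture(n);cv2.imwrite(f"pics/{n}{k}.png",p);np.save(f"pics/{n}{k}.npy",d);s=8
    x,y=np.array(proj(n,SEAT)[0]).astype(int)-[28,36]
    for pp in(p,cv2.imread(f"pics/{n}0.png")):
        big=cv2.resize(pp,None,fx=s,fy=s,interpolation=cv2.INTER_CUBIC);out.append(big[y*s:y*s+440,x*s:x*s+400])
cv2.imwrite(f"pics/c{k}.png",np.hstack(out))
E
python3 chk.py 4
```

```text
time_s: 6.6
tool_pos: [0.4764, 0.0414, 0.1045]
tcp_rot: [3.139, -0.532, 0.036]
wrist_force: [-0.0, -0.2, -0.7]
opening: 0.0057
0 travel [-5.2, -0.4, 15.6] dr [0.12, -0.47, 0.03]
```

View pics/c4.png

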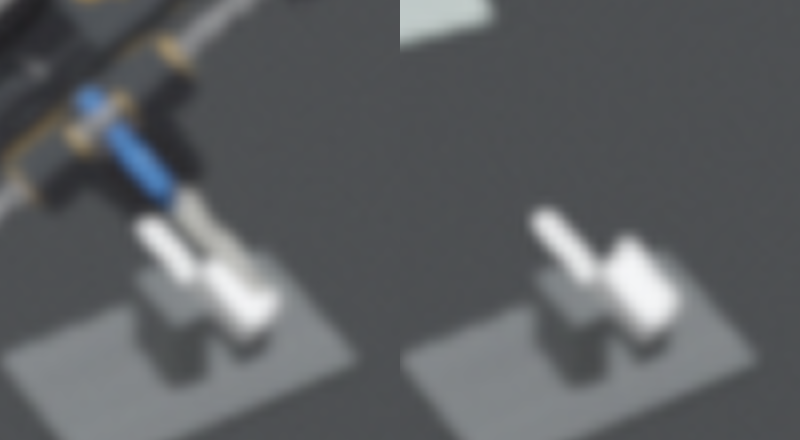

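```bash
python3 -m pendant '[{"travel":[-5,0,4],"dr":[0,-0.5,0]},{"travel":[0,0,3],"dr":[0,0,0]},{"travel":[0,0,0],"dr":[0,0,0]}]'; python3 chk.py 5
```

```text
time_s: 7.02
tool_pos: [0.4758, 0.0411, 0.0969]
tcp_rot: [3.138, -0.525, 0.036]
wrist_force: [0.6, -0.1, -0.8]
opening: 0.0059
0 travel [-0.7, -0.6, 9.3] dr [0.16, -0.06, 0.04]
```

View pics/c5.png

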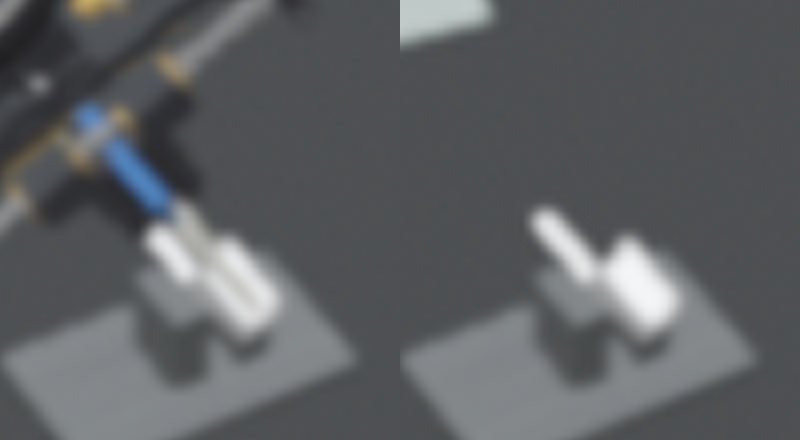

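```bash
python3 -m pendant '[{"travel":[-0.5,0,4],"dr":[0,0,0]},{"travel":[0,0,4],"dr":[0,0,0]},{"travel":[0,0,2],"dr":[0,0,0]},{"travel":[0,0,0],"dr":[0,0,0]}]'; python3 chk.py 6
```

```text
time_s: 7.58
tool_pos: [0.4807, 0.0413, 0.0874]
tcp_rot: [3.138, -0.525, 0.036]
wrist_force: [-0.3, -0.0, -0.5]
opening: 0.006
0 travel [-0.2, -0.6, -1.3] dr [0.16, -0.06, 0.05]
```

View pics/c6.png

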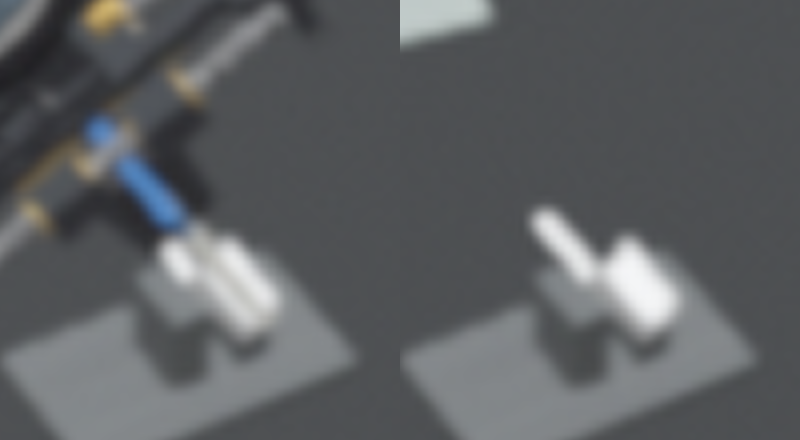

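```bash
python3 -m pendant '[{"travel":[0,0,2],"dr":[0,0,0]},{"travel":[0,0,0],"dr":[0,0,0]}]'; python3 -m pendant '[{"travel":[0,0,0],"dr":[0,0,0]},{"travel":[0,0,0],"dr":[0,0,0]},{"travel":[0,0,0],"dr":[0,0,0]},{"travel":[0,0,0],"dr":[0,0,0]}]' 0.7;  python3 chk.py 7
```

```text
time_s: 7.88
tool_pos: [0.4818, 0.0414, 0.0857]
tcp_rot: [3.138, -0.525, 0.036]
wrist_force: [-0.3, -0.7, -1.5]
opening: 0.0058
time_s: 8.38
tool_pos: [0.4825, 0.0412, 0.0865]
tcp_rot: [3.138, -0.527, 0.036]
wrist_force: [-0.7, 0.0, 0.1]
opening: 0.026
0 travel [-1.3, -0.8, -3.0] dr [0.19, -0.18, 0.06]
```

View pics/c7.png

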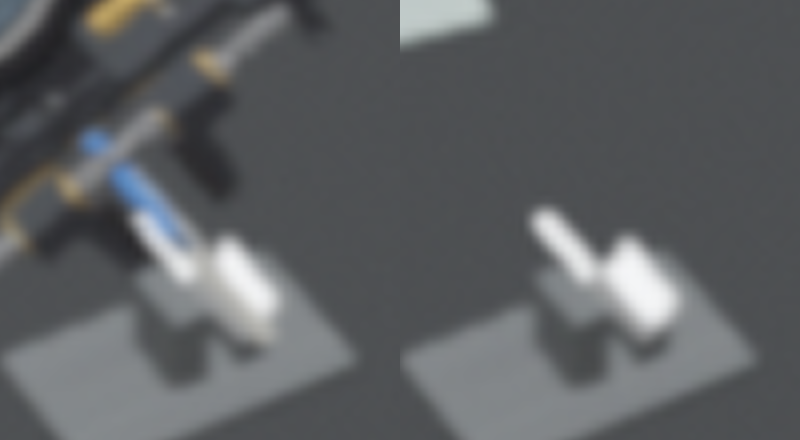

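```bash
python3 -m pendant '[{"travel":[0,0,-10],"dr":[0,0,0]},{"travel":[0,0,-20],"dr":[0,0,0]},{"travel":[0,0,-35],"dr":[0,0,0]},{"travel":[-20,0,-45],"dr":[0,0,0]},{"travel":[-30,0,-45],"dr":[0,0,0]},{"travel":[0,0,0],"dr":[0,0,0]}]' 0.05
python3 - <<'E'
from rest import *
out=[]
for n in("side","top"):
    p,d=capture(n);cv2.imwrite(f"pics/{n}8.png",p);np.save(f"pics/{n}8.npy",d);s=7
    x,y=np.array(proj(n,SEAT)[0]).astype(int)-[28,36]
    big=cv2.resize(p,None,fx=s,fy=s,interpolation=cv2.INTER_CUBIC);out.append(big[y*s:y*s+420,x*s:x*s+390])
cv2.imwrite(f"pics/c8.png",np.hstack(out));print(pose()[0],get_obs()['joints'])
E
```

```text
time_s: 9.18
tool_pos: [0.3729, 0.0365, 0.1963]
tcp_rot: [3.133, -0.534, 0.038]
wrist_force: [0.0, -0.9, -0.3]
opening: 0.083
[0.37248059 0.03703816 0.19272415] [-0.41952347 -0.79372959  2.50839528  0.2680964   0.96332516 -0.55601484]
```

View pics/c8.png

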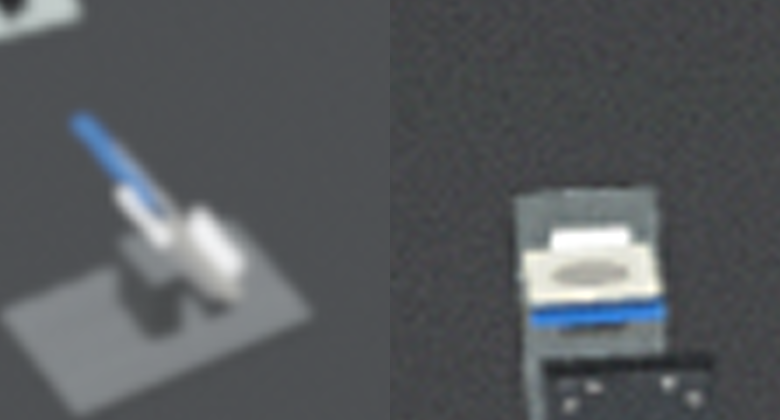

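```bash
sed -i 's/^SEAT=.*/SEAT=np.array([.509,.043,.032]);ey=np.array([-S,C,0])/' rest.py
python3 - <<'E'
from rest import *
plan([.46,.04,.28],tool(ey,[0,0,-1]),12)
E
```

```text
0 travel [10.0, 0.0, -2.6] dr [1.97, -1.95, -7.31]
1 travel [9.8, 1.2, -3.0] dr [1.97, -1.95, -7.31]
2 travel [9.5, 2.3, -3.4] dr [1.97, -1.95, -7.31]
3 travel [9.0, 3.4, -3.8] dr [1.97, -1.95, -7.31]
4 travel [8.3, 4.3, -4.2] dr [1.97, -1.95, -7.31]
5 travel [7.6, 5.2, -4.7] dr [1.97, -1.95, -7.31]
6 travel [6.7, 5.9, -5.1] dr [1.97, -1.95, -7.31]
7 travel [5.7, 6.5, -5.5] dr [1.97, -1.95, -7.31]
8 travel [4.7, 7.0, -5.9] dr [1.97, -1.95, -7.31]
9 travel [3.5, 7.3, -6.3] dr [1.97, -1.95, -7.31]
10 travel [2.4, 7.5, -6.7] dr [1.97, -1.95, -7.31]
11 travel [1.2, 7.5, -7.0] dr [1.97, -1.95, -7.31]
```

```bash
python3 -m pendant '[{"travel":[12,0,-10],"dr":[2,-2,-7.3]},{"travel":[10,1,-6],"dr":[2,-2,-7.3]},{"travel":[9,2,-5],"dr":[2,-2,-7.3]},{"travel":[9,3,-4],"dr":[2,-2,-7.3]},{"travel":[8,4,-4],"dr":[2,-2,-7.3]},{"travel":[8,5,-4],"dr":[2,-2,-7.3]},{"travel":[7,6,-4],"dr":[2,-2,-7.3]},{"travel":[6,6,-4],"dr":[2,-2,-7.3]}]' 0
python3 - <<'E'
from rest import *
plan([.46,.04,.28],tool(ey,[0,0,-1]),4);print(get_obs()['joints'])
E
```

```text
time_s: 10.28
tool_pos: [0.4294, 0.0444, 0.233]
tcp_rot: [3.112, -0.146, 1.125]
wrist_force: [0.1, 0.4, -0.2]
opening: 0.0879
0 travel [4.0, 7.7, -11.1] dr [0.91, -1.95, -6.91]
1 travel [2.7, 7.9, -11.3] dr [0.91, -1.95, -6.91]
2 travel [1.3, 8.0, -11.5] dr [0.91, -1.95, -6.91]
3 travel [-0.0, 7.9, -11.6] dr [0.91, -1.95, -6.91]
[-0.27870255 -0.22512679  2.02371763  0.1442126   1.29220486 -1.43768527]
```

```bash
python3 -m pendant '[{"travel":[4,8,-10],"dr":[1,-2,-7]},{"travel":[3,8,-10],"dr":[1,-2,-7]},{"travel":[1,8,-10],"dr":[1,-2,-7]},{"travel":[0,8,-10],"dr":[1,-2,-7]}]'
python3 - <<'E'
from rest import *
CEN=SEAT+.045*ez;G=CEN-.014*ex
plan(G+.13*ez,tool(ey,-ex),7);print(G+.13*ez,get_obs()['joints'])
E
```

```text
time_s: 10.78
tool_pos: [0.4639, 0.0423, 0.2563]
tcp_rot: [-3.099, -0.002, 1.632]
wrist_force: [0.5, -0.1, -0.2]
opening: 0.0881
0 travel [0.0, -7.3, 11.7] dr [8.22, 0.1, 0.2]
1 travel [0.0, -5.5, 12.6] dr [8.22, 0.1, 0.2]
2 travel [-0.0, -3.7, 13.3] dr [8.22, 0.1, 0.2]
3 travel [-0.1, -1.7, 13.7] dr [8.22, 0.1, 0.2]
4 travel [-0.1, 0.2, 13.8] dr [8.22, 0.1, 0.2]
5 travel [-0.1, 2.2, 13.6] dr [8.22, 0.1, 0.2]
6 travel [-0.1, 4.1, 13.2] dr [8.22, 0.1, 0.2]
[0.40943701 0.03951387 0.17655   ] [-0.15967095 -0.05431458  1.81999011 -0.00725413  1.41815069 -1.79061992]
```

```bash
python3 -m pendant '[{"travel":[0,-7,10],"dr":[8.2,0,0]},{"travel":[0,-5,12],"dr":[8.2,0,0]},{"travel":[0,-3,13],"dr":[8.2,0,0]},{"travel":[0,-2,14],"dr":[8.2,0,0]},{"travel":[0,0,14],"dr":[8.2,0,0]},{"travel":[0,2,14],"dr":[8.2,0,0]},{"travel":[0,4,13],"dr":[8.2,0,0.5]}]'
python3 - <<'E'
from rest import *
CEN=SEAT+.045*ez;G=CEN-.014*ex
plan(G+.06*ez,tool(ey,-ex),2);print(G,get_obs()['joints'])
E
```

```text
time_s: 11.65
tool_pos: [0.4082, 0.0429, 0.1468]
tcp_rot: [-2.023, -0.001, 1.639]
wrist_force: [0.1, -0.1, -0.5]
opening: 0.0881
0 travel [-2.3, 21.7, -9.4] dr [-2.03, 0.82, 0.46]
1 travel [-2.0, 22.1, -8.7] dr [-2.03, 0.82, 0.46]
[0.47439721 0.04178841 0.06397   ] [-0.08197069  0.74309782  1.4066407  -0.15553844  2.10031126 -1.71655531]
```

```bash
python3 -m pendant '[{"travel":[-2,4,-14],"dr":[-2,0.8,0.5]},{"travel":[-2,18,-4],"dr":[-2,0.8,0.5]},{"travel":[0,16,0],"dr":[0,0,0]},{"travel":[0,0,0],"dr":[0,0,0]}]'
cat > see.py <<'E'
from rest import *
import sys
k=sys.argv[1];out=[]
for n in("side","top"):
    p,d=capture(n);cv2.imwrite(f"pics/{n}{k}.png",p);np.save(f"pics/{n}{k}.npy",d);s=7
    x,y=np.array(proj(n,SEAT)[0]).astype(int)-[28,36]
    big=cv2.resize(p,None,fx=s,fy=s,interpolation=cv2.INTER_CUBIC);out.append(big[y*s:y*s+420,x*s:x*s+390])
cv2.imwrite(f"pics/c{k}.png",np.hstack(out))
CEN=SEAT+.045*ez;G=CEN-.014*ex
plan(G,tool(ey,-ex),1)
E
python3 see.py 9
```

```text
time_s: 12.15
tool_pos: [0.4442, 0.0414, 0.1096]
tcp_rot: [-2.093, -0.001, 1.604]
wrist_force: [0.6, 0.6, 0.3]
opening: 0.0882
0 travel [-0.7, 55.8, -2.9] dr [-0.07, -0.07, -0.01]
```

View pics/c9.png

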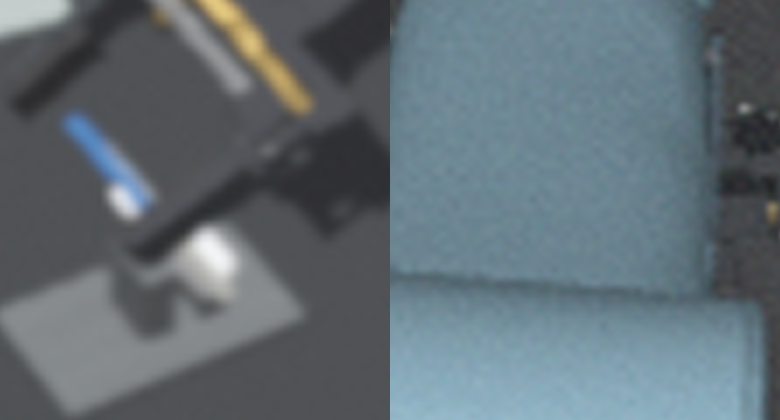

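```bash
python3 -m pendant '[{"travel":[0,18,-2],"dr":[0,0,0]},{"travel":[0,18,0],"dr":[0,0,0]},{"travel":[0,12,0],"dr":[0,0,0]},{"travel":[0,4,0],"dr":[0,0,0]},{"travel":[0,0,0],"dr":[0,0,0]}]'
python3 see.py 10
```

```text
time_s: 12.88
tool_pos: [0.4748, 0.0423, 0.0685]
tcp_rot: [-2.102, 0.0, 1.604]
wrist_force: [-0.2, 0.2, -0.2]
opening: 0.0883
0 travel [-0.5, 4.0, 2.7] dr [0.45, -0.05, -0.07]
```

View pics/c10.png

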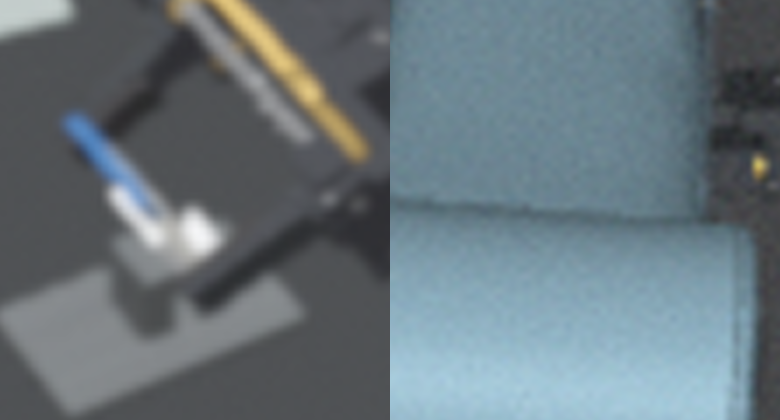

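```bash
python3 -m pendant '[{"travel":[0,4,2],"dr":[0.4,0,0]},{"travel":[0,0,0],"dr":[0,0,0]}]'; python3 -m pendant '[{"travel":[0,0,0],"dr":[0,0,0]},{"travel":[0,0,0],"dr":[0,0,0]},{"travel":[0,0,0],"dr":[0,0,0]},{"travel":[0,0,0],"dr":[0,0,0]},{"travel":[0,0,0],"dr":[0,0,0]}]' 1 25
python3 see.py 11
```

```text
time_s: 13.22
tool_pos: [0.475, 0.0423, 0.0645]
tcp_rot: [-2.095, 0.001, 1.604]
wrist_force: [-0.1, 0.5, 0.1]
opening: 0.0882
time_s: 13.85
tool_pos: [0.4751, 0.0423, 0.0647]
tcp_rot: [-2.096, 0.001, 1.604]
wrist_force: [0.6, -0.4, -0.3]
opening: 0.0594
0 travel [-0.6, 0.3, 1.0] dr [0.07, -0.06, -0.07]
```

View pics/c11.png

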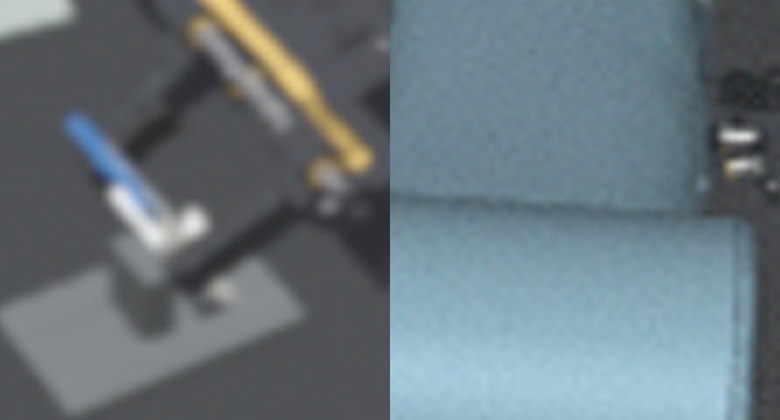

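```bash
python3 -m pendant '[{"travel":[0,-5,-1],"dr":[0,0,0]},{"travel":[0,-12,-2],"dr":[0,0,0]},{"travel":[0,-20,-4],"dr":[0,0,0]},{"travel":[0,-30,-8],"dr":[0,0,0]},{"travel":[0,-30,-8],"dr":[0,0,0]},{"travel":[0,-15,0],"dr":[0,0,0]}]'
cat > cr.py <<'E'
from plan import *
cth=-.1075;cx_=np.array([np.cos(cth),np.sin(cth),0]);cy_=np.array([-np.sin(cth),np.cos(cth),0])
CR=np.array([.472,.309,0])
E
python3 - <<'E'
from cr import *
plan(CR+[0,0,.18],tool(cy_,[0,0,-1]),8)
E
```

```text
time_s: 14.7
tool_pos: [0.4365, 0.0411, 0.178]
tcp_rot: [-2.095, 0.0, 1.604]
wrist_force: [0.5, -1.4, -0.8]
opening: 0.0594
0 travel [33.3, 2.6, -4.9] dr [-7.49, 0.53, 0.91]
1 travel [33.4, 2.6, -4.3] dr [-7.49, 0.53, 0.91]
2 travel [33.5, 2.6, -3.6] dr [-7.49, 0.53, 0.91]
3 travel [33.6, 2.5, -3.0] dr [-7.49, 0.53, 0.91]
4 travel [33.6, 2.3, -2.4] dr [-7.49, 0.53, 0.91]
5 travel [33.7, 2.1, -1.8] dr [-7.49, 0.53, 0.91]
6 travel [33.7, 1.7, -1.2] dr [-7.49, 0.53, 0.91]
7 travel [33.7, 1.3, -0.7] dr [-7.49, 0.53, 0.91]
```

```bash
python3 -m pendant '[{"travel":[32,-2,-8],"dr":[-7.5,0.5,0.9]},{"travel":[33,1,-6],"dr":[-7.5,0.5,0.9]},{"travel":[34,2,-4],"dr":[-7.5,0.5,0.9]},{"travel":[34,2,-3],"dr":[-7.5,0.5,0.9]},{"travel":[34,2,-2],"dr":[-7.5,0.5,0.9]},{"travel":[34,2,-1],"dr":[-7.5,0.5,0.9]},{"travel":[34,2,0],"dr":[-7.5,0.5,0.9]},{"travel":[30,1,0],"dr":[-7,0.5,0.9]}]'
python3 - <<'E'
from cr import *
plan(CR+[0,0,.14],tool(cy_,[0,0,-1]),2)
E
```

```text
time_s: 15.7
tool_pos: [0.4701, 0.3106, 0.187]
tcp_rot: [3.117, -0.002, 1.456]
wrist_force: [0.2, 0.3, -0.7]
opening: 0.0598
0 travel [-0.8, 0.5, 23.5] dr [0.69, -0.06, -0.21]
1 travel [-0.7, 0.7, 23.5] dr [0.69, -0.06, -0.21]
```

```bash
python3 -m pendant '[{"travel":[-1,1,30],"dr":[0.7,0,-0.2]},{"travel":[0,0,40],"dr":[0.7,0,-0.2]},{"travel":[0,0,30],"dr":[0,0,0]},{"travel":[0,0,10],"dr":[0,0,0]},{"travel":[0,0,0],"dr":[0,0,0]}]'
cat > see2.py <<'E'
from cr import *
import sys
k=sys.argv[1];out=[]
for n in("side","top"):
    p,d=capture(n);cv2.imwrite(f"pics/{n}{k}.png",p);np.save(f"pics/{n}{k}.npy",d);s=8
    x,y=np.array(proj(n,CR+[0,0,.03])[0]).astype(int)-[24,30]
    big=cv2.resize(p,None,fx=s,fy=s,interpolation=cv2.INTER_CUBIC);out.append(big[y*s:y*s+440,x*s:x*s+400])
cv2.imwrite(f"pics/c{k}.png",np.hstack(out))
o=get_obs();print(o['tool_pos'],o['tcp_rot'],o['opening'])
plan(CR+[0,0,.021],tool(cy_,[0,0,-1]),1)
E
python3 see2.py 12
```

```text
time_s: 16.32
tool_pos: [0.4679, 0.312, 0.0756]
tcp_rot: [3.141, -0.002, 1.469]
wrist_force: [-0.7, 0.3, -0.0]
opening: 0.0595
[0.46879796 0.31237168 0.07674226] [ 3.13901623 -0.00344466  1.46944899] 0.05960953902542746
0 travel [-3.2, 3.4, 55.7] dr [0.15, -0.2, 0.35]
```

View pics/c12.png

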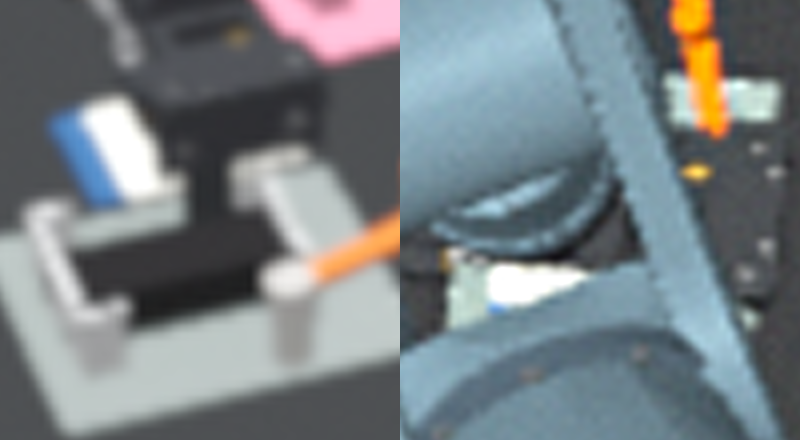

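```bash
cat > ov.py <<'E'
from cr import *
import sys
k=sys.argv[1];dx=float(sys.argv[2]);dy=float(sys.argv[3]);off=float(sys.argv[4])if len(sys.argv)>4 else .014
def draw(big,n,P,col,s):
    uv=(proj(n,P)+.5)*s-.5;cv2.polylines(big,[uv.round().astype(int)],True,col,1,cv2.LINE_AA)
n="side";s=8
p=cv2.imread(f"pics/{n}{k}.png");big=cv2.resize(p,None,fx=s,fy=s,interpolation=cv2.INTER_CUBIC)
t,R=pose();X=R.as_matrix();o=t-off*X[:,2]+[dx,dy,0]
# plate: along tool y 90, tool x 60
for u,c in((.003,(0,0,255)),(-.003,(0,255,0))):
    draw(big,n,np.array([o+u*X[:,2]+a*X[:,1]+b*X[:,0] for a,b in((-.045,-.03),(-.045,.03),(.045,.03),(.045,-.03))]),c,s)
u=-.003;draw(big,n,np.array([o+u*X[:,2]+a*X[:,1]+b*X[:,0] for a,b in((-.045,-.03),(-.045,.03),(-.031,.03),(-.031,-.03))]),(0,255,255),s)
c=np.array([.4685,.3049,0]);
f=lambda a,b,z:c+a*cx_+b*cy_+[0,0,z]
draw(big,n,np.array([f(a,b,.04) for a,b in((-.0485,-.0335),(-.0485,.0335),(.0485,.0335),(.0485,-.0335))]),(255,0,255),s)
draw(big,n,np.array([f(a,b,.032) for a,b in((-.0485,-.018),(-.0485,.018),(.0485,.018),(.0485,-.018))]),(255,255,0),s)
draw(big,n,np.array([f(a,b,.006) for a,b in((-.08,-.065),(-.08,.065),(.08,.065),(.08,-.065))]),(255,0,0),s)
x,y=np.array(proj(n,CR+[0,0,.03])[0]).astype(int)-[36,36]
cv2.imwrite(f"pics/ov{k}.png",big[y*s:y*s+560,x*s:x*s+640])
E
python3 ov.py 12 0 0
```

```text
(no output)
```

View pics/ov12.png

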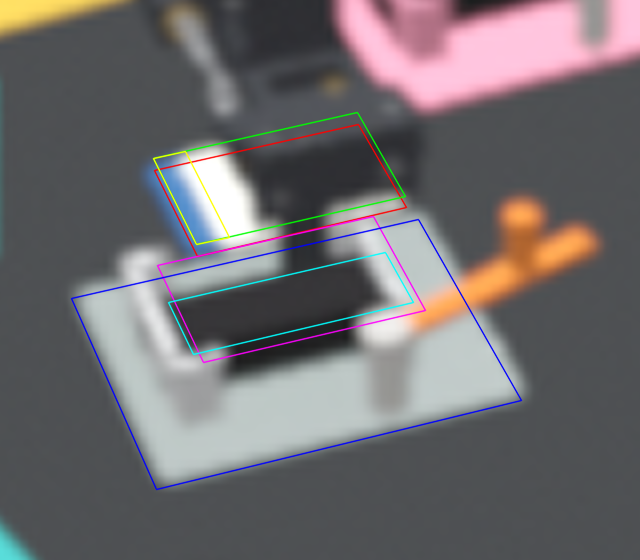

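```bash
cat > ov2.py <<'E'
from cr import *
import sys
k=sys.argv[1]
def draw(big,n,P,col,s):
    uv=(proj(n,P)+.5)*s-.5;cv2.polylines(big,[uv.round().astype(int)],True,col,1,cv2.LINE_AA)
s=8;out=[]
t,R=pose();X=R.as_matrix();o=t-.014*X[:,2]
for n,c,w in(("top",[.4731,.3106,0],400),("side",[.4685,.3049,0],400)):
  for kk in (k,'0'):
    p=cv2.imread(f"pics/{n}{kk}.png");big=cv2.resize(p,None,fx=s,fy=s,interpolation=cv2.INTER_CUBIC)
    c=np.array(c)
    if kk!='0':
      for u,co in((.003,(0,0,255)),(-.003,(0,255,0))):
        draw(big,n,np.array([o+u*X[:,2]+a*X[:,1]+b*X[:,0] for a,b in((-.045,-.03),(-.045,.03),(.045,.03),(.045,-.03))]),co,s)
    else:
      f=lambda a,b,z:c+a*cx_+b*cy_+[0,0,z]
      draw(big,n,np.array([f(a,b,.04) for a,b in((-.0485,-.0335),(-.0485,.0335),(.0485,.0335),(.0485,-.0335))]),(255,0,255),s)
      draw(big,n,np.array([f(a,b,.032) for a,b in((-.0485,-.018),(-.0485,.018),(.0485,.018),(.0485,-.018))]),(0,0,255),s)
      draw(big,n,np.array([f(a,b,.006) for a,b in((-.08,-.065),(-.08,.065),(.08,.065),(.08,-.065))]),(255,0,0),s)
    x,y=np.array(proj(n,CR+[0,0,.03])[0]).astype(int)-[25,32]
    if n=="side":x-=5
    out.append(big[y*s:y*s+460,x*s:x*s+400])
cv2.imwrite(f"pics/ovt{k}.png",np.hstack(out[:2]));cv2.imwrite(f"pics/ovs{k}.png",np.hstack(out[2:]))
E
python3 ov2.py 12
```

```text
(no output)
```

View pics/ovt12.png

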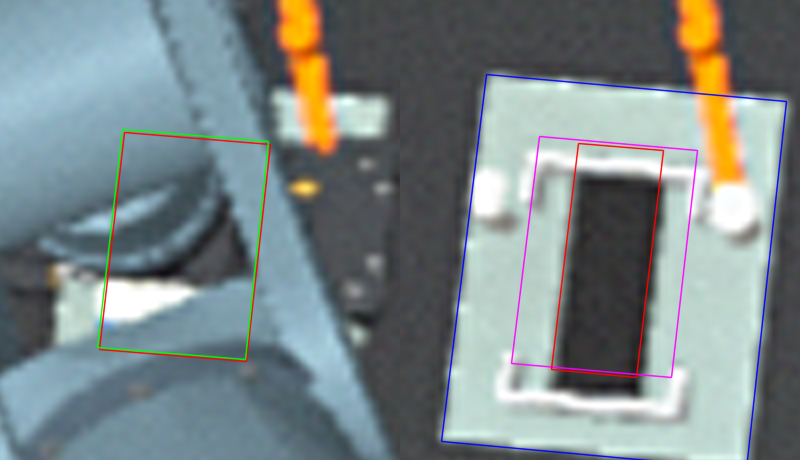

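View pics/ovs12.png

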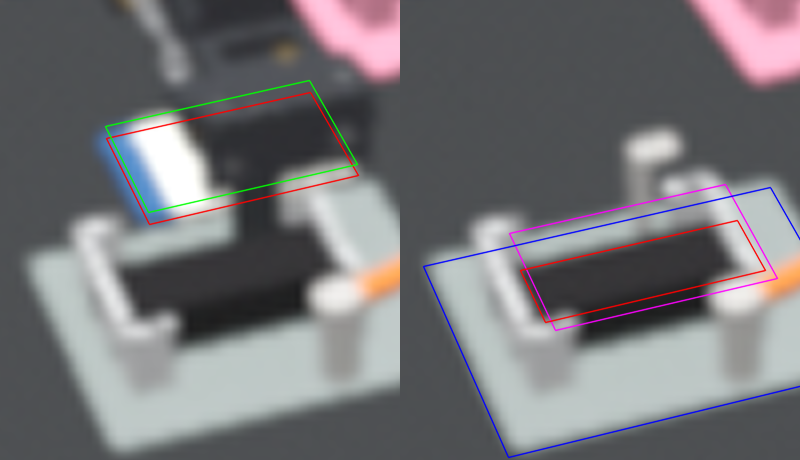

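Run:
```python
from cr import *
for n,c in(("top",[.4731,.3106,0]),("side",[.4685,.3049,0])):
    W=cloud(n,np.load(f"pics/{n}0.npy"));p=cv2.imread(f"pics/{n}0.png").astype(int)
    l=W-np.array(c);a=l@cx_;b=l@cy_;z=W[...,2]
    bright=p.min(2)>190
    m=(abs(a)<.075)&(abs(b)<.045)&(z>.02)&(z<.055)&bright
    for nm,mm in(('-x wall',m&(a<-.02)),('+x wall',m&(a>.02)),):
        print(n,nm,mm.sum(),'a',np.percentile(a[mm],[5,25,50,75,95]).round(4),'b',np.percentile(b[mm],[2,50,98]).round(4),'z',np.percentile(z[mm],[10,50,90]).round(4))
    for nm,x,y in(('catch',.032,.05),('pivot',.035,-.052)):
        mm=(abs(a-x)<.016)&(abs(b-y)<.014)&(z>.035)&bright;print(nm,mm.sum(),np.median(a[mm]),np.median(b[mm]),np.median(z[mm]))
    dk=(p.max(2)<50)&(abs(a)<.06)&(abs(b)<.03);print('dark',dk.sum(),np.percentile(a[dk],[2,50,98]),np.percentile(b[dk],[2,50,98]),np.median(z[dk]))
    X=np.array(c);print(proj(n,np.array([X+.032*cx_+.05*cy_+[0,0,.051],X+.035*cx_-.052*cy_+[0,0,.051],X+[0,0,.032]])))
```

```text
top -x wall 54 a [-0.0641 -0.0632 -0.0611 -0.0592 -0.0486] b [-0.0369  0.0053  0.0369] z [0.0303 0.0388 0.0426]
top +x wall 51 a [0.0226 0.0297 0.0374 0.0392 0.0409] b [-0.0418 -0.0117  0.0375] z [0.0353 0.0407 0.0471]
catch 19 0.02304703478852034 0.04771762240349593 0.05028645020078522
pivot 22 0.025353997842486486 -0.0515721136582766 0.048300314041190645
dark 61 [-0.05444378 -0.0090122   0.03198108] [-0.01790042 -0.01425937  0.01268892] 0.03136247159645187
[[181.94729855 183.21813428]
 [212.38717762 185.0828624 ]
 [196.44360143 194.94256897]]
side -x wall 37 a [-0.0623 -0.0612 -0.0579 -0.0547 -0.0513] b [-0.0315  0.0071  0.041 ] z [0.0316 0.0375 0.0411]
side +x wall 20 a [0.0242 0.0291 0.0391 0.041  0.0419] b [-0.043  -0.0018  0.0406] z [0.0372 0.0409 0.0475]
catch 12 0.023256151010246327 0.053290979278905935 0.051472995962854984
pivot 18 0.02645703154629954 -0.04862147595561031 0.04865504287262369
dark 68 [-0.02914908 -0.00444257  0.02152701] [-0.01807713 -0.0128815  -0.00877454] 0.02298828172231034
[[218.01285503 144.27873933]
 [228.64627932 162.06669246]
 [213.87816338 159.30907975]]
```

```bash
sed -i 's/^CR=.*/CR=np.array([.4625,.3092,0])/' cr.py; sed -i 's/\[.4731,.3106,0\]/[.4634,.3111,0]/;s/\[.4685,.3049,0\]/[.460,.3094,0]/' ov2.py; python3 -c "
from cr import *
plan(CR+[0,0,.060],tool(cy_,[0,0,-1]),1)"
```

```text
0 travel [-3.9, -6.0, 16.7] dr [0.15, -0.2, 0.35]
```

```bash
python3 -m pendant '[{"travel":[-4,-6,8],"dr":[0.1,-0.2,0.3]},{"travel":[0,0,8],"dr":[0,0,0]},{"travel":[0,0,0],"dr":[0,0,0]},{"travel":[0,0,0],"dr":[0,0,0]}]'; python3 see2.py 13; python3 ov2.py 13
```

```text
time_s: 16.92
tool_pos: [0.4637, 0.3093, 0.0623]
tcp_rot: [3.137, -0.002, 1.464]
wrist_force: [1.3, -0.2, -1.6]
opening: 0.0599
[0.46372936 0.30935057 0.06229479] [ 3.13684837 -0.00184731  1.46365085] 0.05962693213587695
0 travel [-0.4, -1.4, 41.3] dr [0.27, -0.11, 0.02]
```

View pics/ovt13.png

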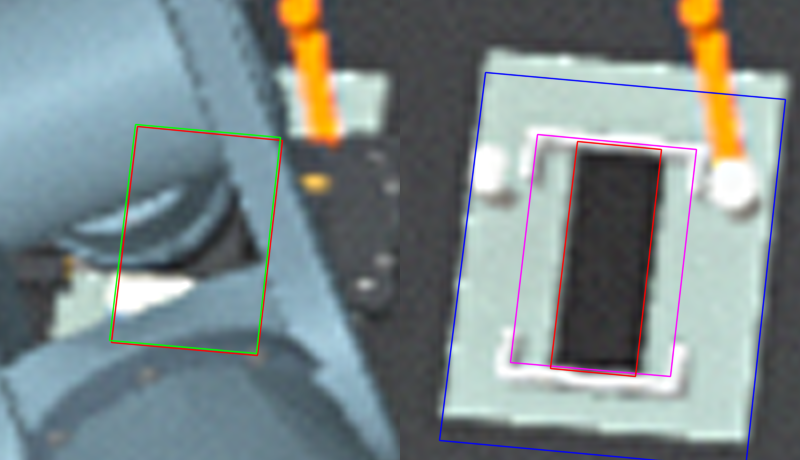

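View pics/ovs13.png

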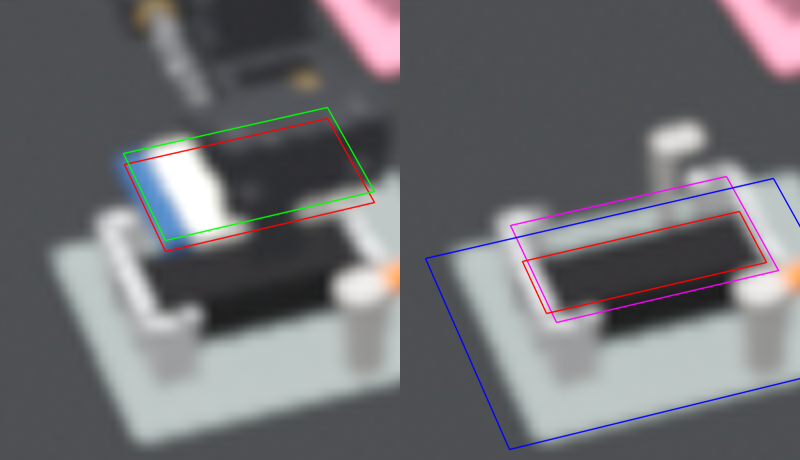

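```bash
python3 -m pendant '[{"travel":[0,-1.5,10],"dr":[0.2,0,0]},{"travel":[0,0,10],"dr":[0,0,0]},{"travel":[0,0,4],"dr":[0,0,0]},{"travel":[0,0,0],"dr":[0,0,0]},{"travel":[0,0,0],"dr":[0,0,0]}]'; python3 see2.py 14; python3 ov2.py 14
```

```text
time_s: 17.65
tool_pos: [0.462, 0.3095, 0.0361]
tcp_rot: [3.141, -0.001, 1.464]
wrist_force: [0.3, 0.1, -0.4]
opening: 0.0596
[0.46207284 0.30948709 0.03625077] [ 3.14106308 -0.00153731  1.46369721] 0.05944466372569878
0 travel [-0.3, 0.4, 15.3] dr [0.03, -0.09, 0.02]
```

View pics/ovs14.png

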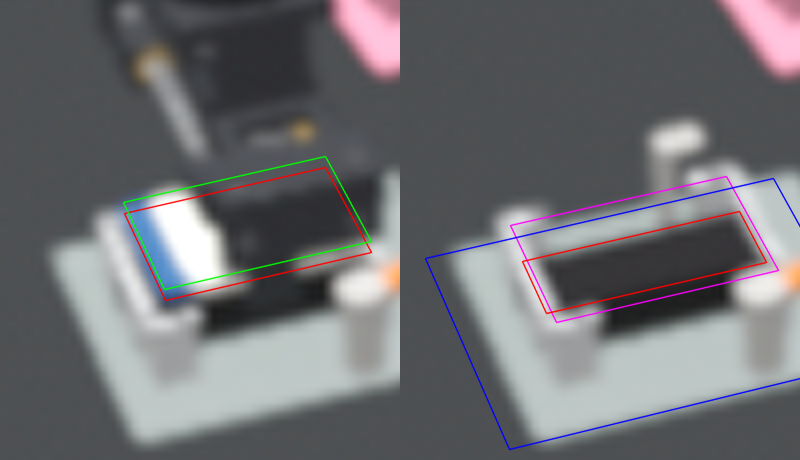

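```bash
python3 -m pendant '[{"travel":[0,0.3,5],"dr":[0,0,0]},{"travel":[0,0,4],"dr":[0,0,0]},{"travel":[0,0,2],"dr":[0,0,0]},{"travel":[0,0,0],"dr":[0,0,0]}]';  python3 -m pendant '[{"travel":[0,0,2],"dr":[0,0,0]},{"travel":[0,0,0],"dr":[0,0,0]}]'
```

```text
time_s: 18.25
tool_pos: [0.4626, 0.3096, 0.0248]
tcp_rot: [3.14, -0.002, 1.464]
wrist_force: [-0.2, 0.7, -1.1]
opening: 0.0594
time_s: 18.5
tool_pos: [0.4629, 0.3097, 0.023]
tcp_rot: [3.14, -0.002, 1.464]
wrist_force: [0.0, 0.2, 0.2]
opening: 0.0596
```

```bash
python3 -m pendant '[{"travel":[0,0,1],"dr":[0,0,0]},{"travel":[0,0,0],"dr":[0,0,0]}]'; python3 see2.py 15; python3 ov2.py 15
```

```text
time_s: 18.75
tool_pos: [0.4631, 0.3098, 0.0232]
tcp_rot: [3.14, -0.002, 1.464]
wrist_force: [0.3, -0.0, -0.9]
opening: 0.0593
[0.46316758 0.30980059 0.0230299 ] [ 3.13964755 -0.00222759  1.46380279] 0.05951378137495792
0 travel [-0.7, -0.6, 2.0] dr [0.11, -0.13, 0.03]
```

View pics/ovs15.png

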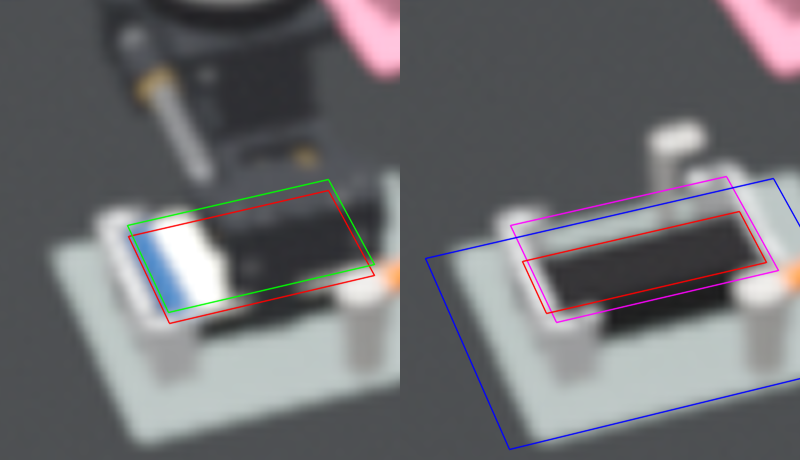

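```bash
python3 -m pendant '[{"travel":[0,-0.5,2],"dr":[0,0,0]},{"travel":[0,0,0],"dr":[0,0,0]},{"travel":[0,0,0],"dr":[0,0,0]}]'; python3 -c "
from bench import *
o=get_obs();print(o['tool_pos'],o['wrist_force'],o['moment'])"
```

```text
time_s: 19.23
tool_pos: [0.4635, 0.3098, 0.0228]
tcp_rot: [3.138, -0.002, 1.464]
wrist_force: [0.3, -0.3, -0.9]
opening: 0.0598
[0.46347884 0.30984909 0.02278081] [ 0.32631463 -0.2647646  -0.94960876] [ 0.03384915 -0.06320406  0.00361625]
```

```bash
python3 -m pendant '[{"travel":[0,0,0],"dr":[0,0,0]},{"travel":[0,0,0],"dr":[0,0,0]},{"travel":[0,0,0],"dr":[0,0,0]},{"travel":[0,0,0],"dr":[0,0,0]},{"travel":[0,0,0],"dr":[0,0,0]}]' 0.13; python3 see2.py 16
```

```text
time_s: 19.85
tool_pos: [0.4633, 0.3098, 0.0221]
tcp_rot: [3.139, -0.002, 1.464]
wrist_force: [-0.2, 0.7, -0.2]
opening: 0.0767
[0.46327664 0.30983088 0.02213239] [ 3.13897881 -0.00203552  1.46391219] 0.07669456457036875
0 travel [-0.7, -0.7, 1.1] dr [0.15, -0.12, 0.04]
```

View pics/c16.png

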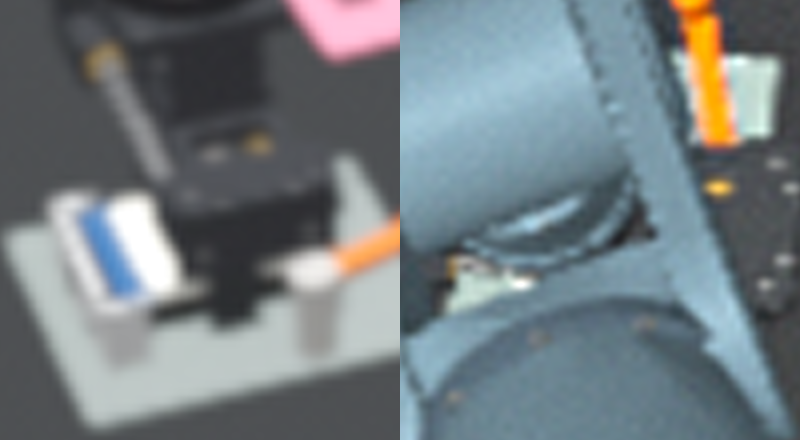

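```bash
python3 -m pendant '[{"travel":[0,0,-6],"dr":[0,0,0]},{"travel":[0,0,-15],"dr":[0,0,0]},{"travel":[0,0,-30],"dr":[0,0,0]},{"travel":[0,0,-50],"dr":[0,0,0]},{"travel":[-50,20,-20],"dr":[0,0,0]},{"travel":[-60,20,0],"dr":[0,0,0]},{"travel":[-60,20,0],"dr":[0,0,0]},{"travel":[-20,0,0],"dr":[0,0,0]}]'; python3 see2.py 17
```

```text
time_s: 20.95
tool_pos: [0.506, 0.1125, 0.1561]
tcp_rot: [3.127, -0.003, 1.47]
wrist_force: [-0.3, 0.2, -0.5]
opening: 0.0769
[0.50527541 0.11338234 0.1557137 ] [ 3.12844144 -0.00348689  1.4694807 ] 0.07648120998021461
0 travel [190.0, -64.1, 134.5] dr [0.75, -0.2, 0.35]
```

View pics/c17.png

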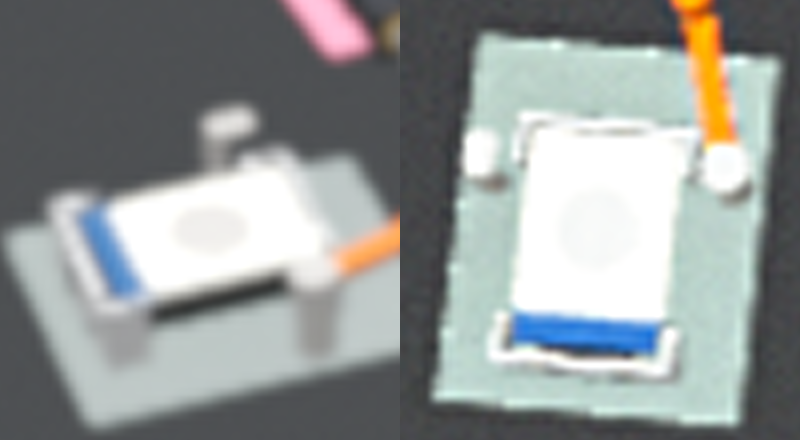

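Run:
```python
from cr import *
for n in("top","side"):
    W=cloud(n,np.load(f"pics/{n}17.npy"));p=cv2.imread(f"pics/{n}17.png").astype(int)
    l=W-CR;a=l@cx_;b=l@cy_
    m=(abs(a)<.04)&(abs(b)<.027)&(W[...,2]>.025)&(W[...,2]<.06)
    A=np.c_[a[m],b[m],np.ones(m.sum())];s=np.linalg.lstsq(A,W[...,2][m],rcond=None)[0];print(n,m.sum(),s, np.std(W[...,2][m]-A@s))
    bl=(p[...,0]>p[...,2]+50)&(abs(a)<.08)&(abs(b)<.05)
    print('blue a',np.percentile(a[bl],[2,50,98]),'b',np.percentile(b[bl],[2,50,98]),'z',np.median(W[...,2][bl]))
```

```text
top 382 [-0.00544202  0.00396708  0.03860362] 0.003950108602725463
blue a [-0.04487894 -0.03908266 -0.03209139] b [-0.02609578  0.00230703  0.03067003] z 0.038590659501568966
side 242 [0.00827321 0.01722986 0.0378881 ] 0.0024592928645001113
blue a [-0.0459541  -0.04032231 -0.03590606] b [-0.02793518  0.00253273  0.02505244] z 0.03813473754685488
```

Run:
```python
from cr import *
for n,c in(("top",np.array([.4634,.3111,0])),("side",np.array([.460,.3094,0]))):
    W=cloud(n,np.load(f"pics/{n}17.npy"));p=cv2.imread(f"pics/{n}17.png").astype(int)
    P=c+.035*cx_-.052*cy_
    b,g,r=p[...,0],p[...,1],p[...,2]
    o=(r>150)&(r-b>90)&(W[...,0]>.45)&(W[...,0]<.65)&(W[...,1]>.2)&(W[...,1]<.36)
    q=W[o];kn=q[q[:,2]>.066];bar=q[(q[:,2]>.038)&(q[:,2]<.055)]
    d=kn.mean(0)-P;print(n,len(kn),kn.mean(0),'r',np.hypot(*d[:2]),'ang',np.arctan2(d[1],d[0]))
    d=bar[:,:2]-P[:2];rr=np.hypot(*d.T);k=rr>.03;print('bar',k.sum(),rr.max(),'ang',np.median(np.arctan2(d[k,1],d[k,0])))
    uv=np.argwhere(o)[:,::-1];X=toplane(n,uv,.047)
    print(P)
    for al in(.0,.05,.1,.15,.2,.25,.3): print(al,proj(n,[P+[.07*np.cos(al),.07*np.sin(al),.075]])[0].round(1),end=' ')
    print()
    s=8;big=cv2.resize(p.astype(np.uint8),None,fx=s,fy=s,interpolation=cv2.INTER_CUBIC)
    x,y=proj(n,[P+[.04,0,.05]])[0].astype(int)-[22,25]
    for al,col in((.05,(255,0,0)),(.15,(0,255,0)),(.25,(255,0,255))):
        uv=(proj(n,[P+[0,0,.047],P+[.104*np.cos(al),.104*np.sin(al),.047]])+.5)*s
        cv2.line(big,tuple(uv[0].astype(int).tolist()),tuple(uv[1].astype(int).tolist()),col,1)
        u=(proj(n,[P+[.07*np.cos(al),.07*np.sin(al),.075]])[0]+.5)*s;cv2.circle(big,tuple(u.astype(int).tolist()),6,col,1)
    cv2.imwrite(f"pics/clip_{n}.png",big[y*s:y*s+400,x*s:x*s+360])
a=[cv2.imread(f"pics/clip_{n}.png") for n in("top","side")];cv2.imwrite("pics/clip.png",np.hstack(a))
```

```text
top 15 [0.55982387 0.2692316  0.07281769] r 0.06856478588013569 ang 0.199478628984813
bar 57 0.10348394687125131 ang 0.1883782860152014
[0.49261872 0.25564492 0.        ]
0.0 [211.6 165.8] 0.05 [210.5 165.9] 0.1 [209.5 166. ] 0.15 [208.4 166.1] 0.2 [207.4 166.3] 0.25 [206.3 166.6] 0.3 [205.3 166.8] 
side 0 [nan nan nan] r nan ang nan
bar 37 0.0735491974133712 ang 0.12989991330956693
[0.48921872 0.25394492 0.        ]
0.0 [244.7 150.5] 0.05 [244.2 149.9] 0.1 [243.6 149.3] 0.15 [243.  148.7] 0.2 [242.4 148.2] 0.25 [241.8 147.7] 0.3 [241.  147.2] <stdin>:8: RuntimeWarning: Mean of empty slice.
  ret = um.true_divide(
```

View pics/clip.png

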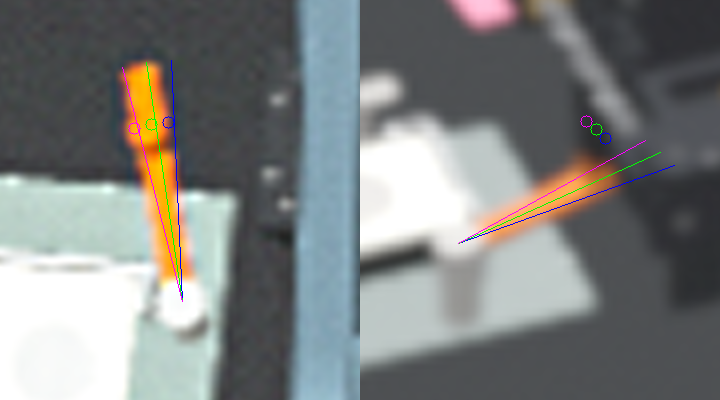

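```bash
cat > cl.py <<'E'
from cr import *
PV=np.array([.4927,.2543,0])
def tgt(al,st,z=.056,r=.07):
    d=np.array([np.cos(al),np.sin(al),0]);t=np.array([-d[1],d[0],0])
    return PV+r*d-st*t+[0,0,z],tool(d,[0,0,-1])
E
python3 - <<'E'
from cl import *
p,R=tgt(.19,.034,.13);print(p);plan(p,R,8);print(get_obs()['joints'])
E
```

```text
[0.5678615  0.23413198 0.13      ]
0 travel [15.8, 6.2, 3.4] dr [0.06, -0.08, 9.16]
1 travel [16.6, 3.6, 3.3] dr [0.06, -0.08, 9.16]
2 travel [17.0, 0.9, 3.3] dr [0.06, -0.08, 9.16]
3 travel [16.9, -1.8, 3.3] dr [0.06, -0.08, 9.16]
4 travel [16.4, -4.4, 3.3] dr [0.06, -0.08, 9.16]
5 travel [15.5, -7.0, 3.2] dr [0.06, -0.08, 9.16]
6 travel [14.2, -9.4, 3.2] dr [0.06, -0.08, 9.16]
7 travel [12.5, -11.5, 3.2] dr [0.06, -0.08, 9.16]
[-0.01015721  0.13755932  1.83595225  0.00248721  1.15466818 -1.48060511]
```

```bash
python3 -m pendant '[{"travel":[16,6,3],"dr":[0,0,9.2]},{"travel":[17,4,3],"dr":[0,0,9.2]},{"travel":[17,1,3],"dr":[0,0,9.2]},{"travel":[17,-2,3],"dr":[0,0,9.2]},{"travel":[16,-4,3],"dr":[0,0,9.2]},{"travel":[15,-7,3],"dr":[0,0,9.2]},{"travel":[14,-9,3],"dr":[0,0,9.2]},{"travel":[12,-11,3],"dr":[0,0,9.2]}]' 1 20
python3 - <<'E'
from cl import *
p,R=tgt(.19,.034,.10);plan(p,R,1)
E
```

```text
time_s: 22.05
tool_pos: [0.5699, 0.2447, 0.1384]
tcp_rot: [-3.139, -0.019, 0.148]
wrist_force: [0.7, -0.7, -0.4]
opening: 0.0007
0 travel [-4.3, 10.3, 38.3] dr [-0.15, -1.08, -2.42]
```

```bash
python3 -m pendant '[{"travel":[-4,10,20],"dr":[0,-1,-2.4]},{"travel":[0,0,16],"dr":[0,0,0]},{"travel":[0,0,0],"dr":[0,0,0]}]'
python3 - <<'E'
from cl import *
p,R=tgt(.19,.034,.056);plan(p,R,1)
CRs=CR.copy();out=[]
for n in("side","top"):
    p,d=capture(n);cv2.imwrite(f"pics/{n}18.png",p);s=6
    x,y=np.array(proj(n,PV+[.05,0,.05])[0]).astype(int)-[33,33]
    big=cv2.resize(p,None,fx=s,fy=s,interpolation=cv2.INTER_CUBIC);out.append(big[y*s:y*s+400,x*s:x*s+400])
cv2.imwrite("pics/c18.png",np.hstack(out))
E
```

```text
time_s: 22.42
tool_pos: [0.5672, 0.2394, 0.1026]
tcp_rot: [-3.138, -0.003, 0.192]
wrist_force: [0.6, -0.5, 0.4]
opening: 0.0006
0 travel [-0.5, 5.5, 46.5] dr [-0.21, -0.17, 0.13]
```

View pics/c18.png

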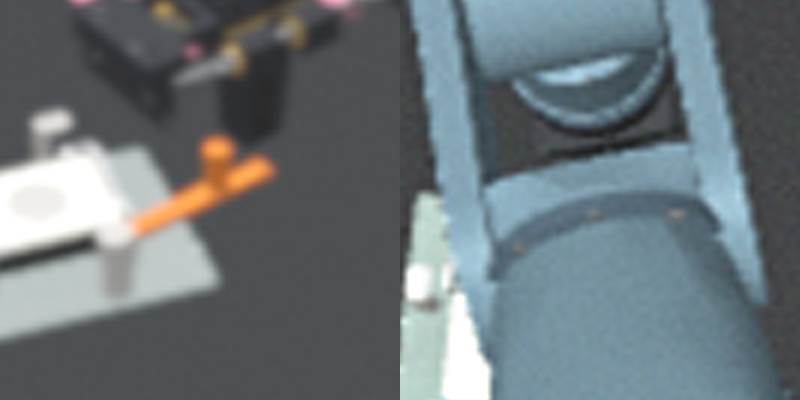

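```bash
python3 -m pendant '[{"travel":[0,6,8],"dr":[0,0,0]},{"travel":[0,0,20],"dr":[0,0,0]},{"travel":[0,0,16],"dr":[0,0,0]},{"travel":[0,0,2],"dr":[0,0,0]},{"travel":[0,0,0],"dr":[0,0,0]}]'
python3 - <<'E'
from cl import *
p0,R0=pose();print(p0,R0.as_euler('xyz'))
a=.19;st=.034
# simulate: approach to st .016 then sweep
p,R=tgt(.19,.016);plan(p,R,2)
prev=(p,R)
for al in np.linspace(.19,1.463,13)[1:]:
    p,R=tgt(al,.016);plan(p,R,1,*prev);prev=(p,R)
E
```

```text
time_s: 23.15
tool_pos: [0.5701, 0.2331, 0.0554]
tcp_rot: [-3.138, -0.006, 0.191]
wrist_force: [-0.6, -1.4, 0.6]
opening: 0.0003
[0.57009193 0.23308264 0.05541894] [-3.13785501 -0.00631692  0.19108446]
0 travel [-1.0, -9.7, -0.3] dr [-0.11, -0.18, 0.03]
1 travel [-1.0, -9.7, -0.3] dr [-0.11, -0.18, 0.03]
0 travel [1.3, -7.5, 0.0] dr [0.0, 0.0, -6.08]
0 travel [1.3, -7.5, 0.0] dr [0.0, 0.0, -6.08]
0 travel [1.3, -7.5, 0.0] dr [0.0, 0.0, -6.08]
0 travel [1.3, -7.5, 0.0] dr [0.0, 0.0, -6.08]
0 travel [1.3, -7.5, 0.0] dr [0.0, 0.0, -6.08]
0 travel [1.3, -7.5, 0.0] dr [0.0, 0.0, -6.08]
0 travel [1.3, -7.5, 0.0] dr [0.0, 0.0, -6.08]
0 travel [1.3, -7.5, 0.0] dr [0.0, 0.0, -6.08]
0 travel [1.3, -7.5, 0.0] dr [0.0, 0.0, -6.08]
0 travel [1.3, -7.5, 0.0] dr [0.0, 0.0, -6.08]
0 travel [1.3, -7.5, 0.0] dr [0.0, 0.0, -6.08]
0 travel [1.3, -7.5, 0.0] dr [0.0, 0.0, -6.08]
```

```bash
python3 -m pendant '[{"travel":[-1,-10,-0.5],"dr":[0,0,0]},{"travel":[-1,-8,0],"dr":[0,0,0]},{"travel":[1.3,-7.5,0],"dr":[0,0,-6]},{"travel":[1.3,-7.5,0],"dr":[0,0,-6]},{"travel":[1.3,-7.5,0],"dr":[0,0,-6]},{"travel":[1.3,-7.5,0],"dr":[0,0,-6]},{"travel":[1.3,-7.5,0],"dr":[0,0,-6]}]'
cat > see3.py <<'E'
from cl import *
import sys
k=sys.argv[1];o=get_obs();p,R=pose(o);d=p-PV;x=R.as_matrix()[:,0]
print('z',p[2],'yaw',np.arctan2(x[1],x[0]),'radial',d@x,'behind',-(d@np.array([-x[1],x[0],0])),o['wrist_force'])
out=[]
for n in("side","top"):
    p,dd=capture(n);cv2.imwrite(f"pics/{n}{k}.png",p);np.save(f"pics/{n}{k}.npy",dd);s=6
    x,y=np.array(proj(n,PV+[.03,.02,.05])[0]).astype(int)-[33,33]
    big=cv2.resize(p,None,fx=s,fy=s,interpolation=cv2.INTER_CUBIC);out.append(big[y*s:y*s+400,x*s:x*s+400])
cv2.imwrite(f"pics/c{k}.png",np.hstack(out))
E
python3 see3.py 19
```

```text
time_s: 24.02
tool_pos: [0.556, 0.2915, 0.0588]
tcp_rot: [3.138, -0.01, 0.733]
wrist_force: [0.6, -1.4, 0.3]
opening: 0.0004
z 0.058764713874521715 yaw 0.7331295819280943 radial 0.07248998410395158 behind 0.014753119180344658 [ 0.62843412 -1.36323794  0.33150402]
```

View pics/c19.png

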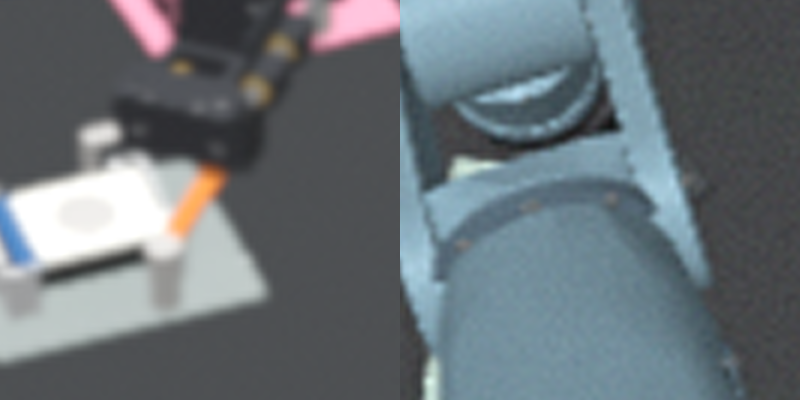

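```bash
python3 -m pendant '[{"travel":[0.5,-7,0.5],"dr":[0,0,-6]},{"travel":[1,-7.5,0.5],"dr":[0,0,-6]},{"travel":[1,-7.5,0.5],"dr":[0,0,-6]},{"travel":[1,-7.5,0.5],"dr":[0,0,-6]},{"travel":[1,-7.5,0.5],"dr":[0,0,-6]},{"travel":[1,-6,0],"dr":[0,0,-5]}]'; python3 see3.py 20
```

```text
time_s: 24.88
tool_pos: [0.5256, 0.3214, 0.0591]
tcp_rot: [3.126, -0.009, 1.346]
wrist_force: [0.6, -0.4, -0.6]
opening: 0.0003
z 0.05913868985275361 yaw 1.3463277492242005 radial 0.07333081656013347 behind 0.01710245148549897 [ 0.565982   -0.42664122 -0.61341602]
```

View pics/c20.png

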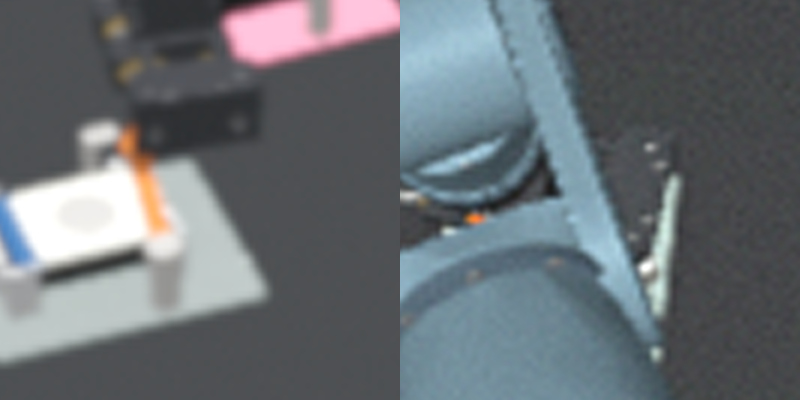

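```bash
python3 -m pendant '[{"travel":[0.5,-5,0],"dr":[0.5,0,-4]},{"travel":[0,-4,0],"dr":[0,0,-2]},{"travel":[0,-3,0],"dr":[0,0,0]}]'; python3 see3.py 21;python3 -m pendant '[{"travel":[0,-4,0],"dr":[0,0,0]},{"travel":[0,-4,0],"dr":[0,0,0]}]'; python3 see3.py 22
```

```text
time_s: 25.35
tool_pos: [0.5152, 0.3246, 0.06]
tcp_rot: [3.13, -0.01, 1.443]
wrist_force: [8.4, -1.8, -3.5]
opening: 0.0005
z 0.05996600686464937 yaw 1.4434044568085749 radial 0.07319689205326302 behind 0.013364212836740367 [ 8.42060821 -1.80001516 -3.50739838]
time_s: 25.7
tool_pos: [0.5148, 0.3246, 0.0606]
tcp_rot: [3.115, -0.013, 1.44]
wrist_force: [19.3, -0.9, -15.2]
opening: 0.0003
z 0.0605889775436118 yaw 1.4401987823827507 radial 0.07333484142387826 behind 0.0127272795822119 [ 19.3420791   -0.91551139 -15.1735631 ]
```

View pics/c22.png

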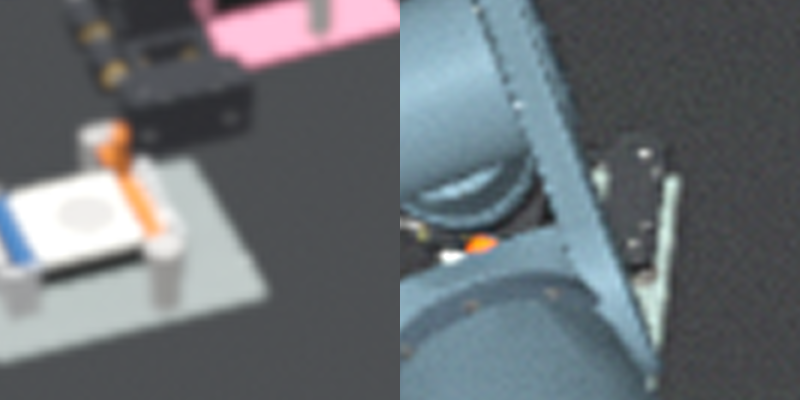

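```bash
python3 -m pendant '[{"travel":[0,6,0],"dr":[0,0,0]},{"travel":[0,15,-5],"dr":[0,0,0]},{"travel":[0,30,-20],"dr":[0,0,0]},{"travel":[-20,30,-40],"dr":[0,0,0]},{"travel":[-60,0,-40],"dr":[0,0,0]},{"travel":[-62,0,0],"dr":[0,0,0]},{"travel":[-62,0,0],"dr":[0,0,0]},{"travel":[-40,0,0],"dr":[0,0,0]}]'; python3 see2.py 23
python3 - <<'E'
from cl import *
for n,c in(("top",np.array([.4634,.3111,0])),("side",np.array([.460,.3094,0]))):
    W=cloud(n,np.load(f"pics/{n}23.npy"));p=cv2.imread(f"pics/{n}23.png").astype(int)
    P=c+.035*cx_-.052*cy_;b,g,r=p[...,0],p[...,1],p[...,2]
    o=(r>150)&(r-b>90)&(W[...,0]>.45)&(W[...,0]<.65)&(W[...,1]>.2)&(W[...,1]<.40)
    q=W[o];kn=q[q[:,2]>.066];bar=q[(q[:,2]>.038)&(q[:,2]<.055)];d=bar-P
    print(n,'bar a,b',np.c_[d@cx_,d@cy_][np.argsort(d@cy_)][::6].round(4).tolist());d=kn.mean(0)-P;print('knob',d@cx_,d@cy_)
    l=W-c;a=l@cx_;b=l@cy_;m=(a>-.03)&(a<.02)&(abs(b)<.024)
    print('plate z',np.median(W[...,2][m]),np.polyfit(a[m],W[...,2][m],1))
E
```

```text
time_s: 26.8
tool_pos: [0.5654, 0.0732, 0.166]
tcp_rot: [3.115, -0.012, 1.44]
wrist_force: [-0.0, -0.4, 0.3]
opening: 0.0006
[0.56548243 0.07193023 0.16579331] [ 3.11573487 -0.01134191  1.43696555] 0.000372676703437142
0 travel [219.8, -137.5, 143.8] dr [1.49, -0.63, -1.52]
top bar a,b [[-0.0039, 0.0108], [-0.0022, 0.017], [-0.0005, 0.0219], [-0.0007, 0.0289], [0.0021, 0.036], [-0.0028, 0.0416], [-0.0029, 0.0486], [0.0024, 0.0554], [-0.0045, 0.0617], [-0.0037, 0.0814], [0.0019, 0.0883], [-0.0074, 0.0953]]
knob -0.002876840436216876 0.07069394432989737
plate z 0.039217380290083675 [-0.0051908   0.03876222]
side bar a,b [[-0.0014, 0.0137], [0.0005, 0.0298], [-0.0028, 0.0408], [-0.0048, 0.056], [-0.0021, 0.0635], [-0.002, 0.0968]]
knob -0.0017715736816307133 0.06641431414242716
plate z 0.036665119025676415 [0.00563409 0.0291646 ]
```

View pics/c23.png

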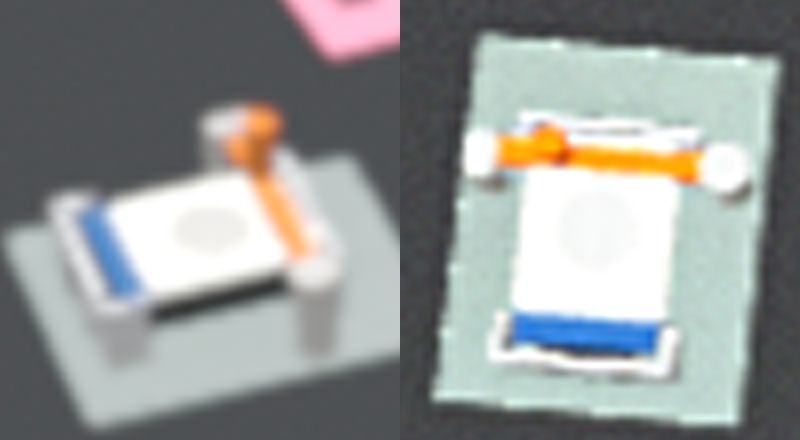

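Run:
```python
from plan import *
for n in("top","side"):
    p=cv2.imread(f"pics/{n}23.png").astype(int);W=cloud(n,np.load(f"pics/{n}23.npy"));b,r=p[...,0],p[...,2]
    m=(r>b+60)&(W[...,0]>.4)&(W[...,0]<.62)&(W[...,1]>-.33)&(W[...,1]<-.2)&(W[...,2]>.06);print(n,m.sum(),np.median(W[m],0))
```

```text
top 52 [ 0.45548882 -0.25758702  0.09861343]
side 78 [ 0.45390619 -0.26273248  0.0990308 ]
```

View pics/side23.png

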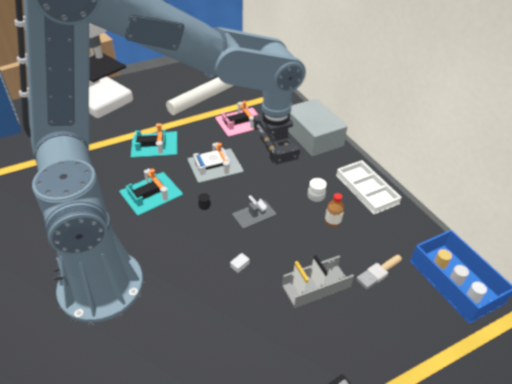

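The side view shows the yellow and black plates still in the rack at (318,280). The plate is clipped in the grey cradle at (213,160), and the bystanders haven't moved.

```bash
python3 -c "
from bench import *
print(sign_off())"
```

```text
the job is handed in; nothing more can be done
None
```

I carried out the whole job and handed it in at about 27 s of the 62 s allowed; the hand-in reports no verdict.

**What I did:**
- I drew the blue-edged plate straight up out of its slot, leaned it on the rest with the sample outward, and let go.
- I gripped it again by its long sides, laid it in the grey cradle with the sample up, and let go.
- I pushed the orange clip round by its knob until it hit a hard stop at about 19 N, then backed the arm clear.

**Last checks:**
- **Plate:** after release its top face measured 38–39 mm above the table, against 38 mm expected, and level to within about 0.02 rad, between the guides. With the clip shut, the top camera still agreed. The side camera's last fit (36.7 mm with a 0.03 rad offset-like spread) was noisier because the clip hid part of the plate.
- **Clip:** the bar and knob lay along the home line, about 0.03–0.04 rad past it. That is within camera error, and the picture shows the bar's end in the catch.
- **Other things:** the yellow plate measured where it started. I checked the black plate and the bystanders only by eye, and they looked unmoved.

**Disagreements:**
- **Cameras:** the top and side views differed by up to about 5 mm.
- **Cradle:** the plate's place turned out to be about 10 mm off the centre of the cradle's base outline. I placed the plate by the guides, catch and pivot instead.

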